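Load the battery-cover gluing nest

TASK

Take the white battery cover that leans on the sloped stand and seat it in the black nest, hollow side down over the cells, fully home between the corner locators. Once you have let go of it, slide the hole of the aluminium bar down over the nest's post, gently, so that the bar lies flat along the middle of the cover. Let go of the bar, then finally throw the timer lever all the way over to its other stop, leaving the tape roll, carton and loose cell where they are.

Things in the scene. Friction and masses are not known exactly. Their poses are not given: they have to be found in the camera images.
- cover: White plastic shell, 110 x 56 x 24 mm high, walls 4 mm, closed plate 5 mm, 0.12 kg. Origin: centre of the open rim plane; x along 110, y along 56, z from open side to closed plate. Starts on a short end on the stand, 60 deg from horizontal, closed plate out and up. Pinch the long sides at mid-length (56 mm); fingertips may pass 10 mm beyond the rim plane, on the stand and in the nest.
- stand: Fixed grey easel, base 150 x 100 x 10 mm, 150 mm high. Origin: centre of the underside. Two rails (34 mm over both) rise towards its +x at 60 deg from horizontal from a 50 mm wide ledge; the cover leans on them, its hollow side to the rails, closed plate facing the stand's -x and up, its origin at (0, 0, 90) mm, a few mm either way in y.
- nest: Fixed black nest, base plate 215 x 110 x 8 mm. Origin: on the table under the pocket centre; x along its length, to the post. Pocket 116 x 62 mm (3 mm play round the cover) between four L-shaped corner locators, tops 32 mm above the table; the middle 80 mm of the long sides is open for fingers down to the plate. White cell block 90 x 36 mm, top at 33 mm, goes into the cover's hollow.
- nest_seat (a point): Centre of the seat that carries the cover's rim, 20 mm above the table, axes as the nest: a cover fully home has its origin here, and either way round in yaw is right. Its closed face is then 44 mm above the table.
- post_top (a point): Top of the nest's upright steel post, 16 mm in diameter, 88 mm above the table, 95 mm from the pocket centre along the nest's +x.
- bar: Loose aluminium hold-down bar 150 x 40 x 22 mm, 0.36 kg, lying flat on the table. Origin: centre of its underside; x along its length towards the end with the hole. Gripped across its 40 mm width. In place it lies along the nest's length, from the post back over the cover, its underside 44 mm above the table.
- bar_mid (a point): Centre of the bar.
- bar_bore (a point): Centre of the bar's through hole, 22 mm in diameter, vertical, 55 mm from the bar's centre along its +x, at mid-thickness.
- lever_base: Fixed grey block 70 x 50 x 25 mm of the timer lever; origin at the centre of its underside. The lever is hinged 22 mm above it about the block's y axis; it starts leaning to the block's -x (towards the robot) and swings over to +x.
- lever_tip (a point): Centre of the black ball, 26 mm in diameter, at the end of the 80 mm long lever.
- lever (a joint): Timer lever angle: 0 to about 0.1 at the start (29 deg from upright to the block's -x), 1.0 rad at its far stop (29 deg past upright to +x). Light friction (about 1 N at the ball), stays where it is left.
- tape_roll: Bystander: clear tape roll lying flat, 100 mm across, 45 mm high; origin at centre of its underside.
- carton: Bystander: brown carton with a white paper band, 90 x 130 x 70 mm; origin at centre of its underside.
- pouch_cell: Bystander: loose yellow-edged white cell 96 x 62 x 9 mm lying flat; origin at centre of its underside.
Things that resemble listed ones, but are neither listed nor needed, are in the scene too. Leave any blue look-alike of the lever_base alone.

How it is judged:
By the outcome, as a careful person would: the job done as asked, in the order asked, and still so for the second after the job is handed in, with the robot touching nothing.
It also fails if it takes over 56 s, if anything falls off the work surface, if the arm or the gripper's body presses on something with over 40 N, if the wrist force passes 120 N, or if a joint passes its speed limit or range.

ROBOT

A 7-joint arm with a two-finger parallel gripper is mounted at the origin on the work surface. World frame = base frame: x ahead of the robot, y to its left, z up, the work surface at z = 0. Lengths are in m, angles in rad, forces in N, time in s.
With the tool pointing down it reaches from about 0.425 to 0.875 m from the base axis. Payload 8.4 kg.
Tool frame: the origin (TCP) lies midway between the tips of the shut fingers; the grasp point (between the pads) lies r.tcp_to_grasp behind it (r.tcp_to_grasp is the distance from the TCP to the grasp point, in m); z points along the fingers, y is the line along which they close (so a half turn about z gives the same grasp; the last joint's range is limited). The gripper opens to 85 mm and grips with 20 to 120 N. Pads are 22 mm wide; open, the fingers measure 114 mm over their backs; the gripper's body (76 mm by 85 mm) begins 54 mm behind the grasp point. The pads swing forward as they close: fully open they stand 13 mm farther back than shut.
Start: joints at [-1.383, 0.333, 0.04, 1.465, -0.013, 1.343, -0.059], TCP at [0.184, 0.623, 0.204] pointing down, gripper open.
Joint ranges: [-2.58, 2.58], [-0.38, 2.09], [-1.3, 1.39], [0.25, 2.4], [-1.5, 4.64], [0.08, 2.09], [-2.65, 2.65]. Speed limits (rad/s): [2.22, 2.22, 2.79, 2.79, 3.14, 3.14, 3.14].

INTERFACE

Orientations are given as a unit quaternion [w, x, y, z].
In Python, from plant import r gives the robot as it stands.
- The arm moves only by the shell command python3 -m crank 'ROWS' [FORCE]. ROWS is a JSON object of lists of equal length, an entry for each row: "translation": the shift along the world's x, y, z in m, a list of three; "spin": the turn about the world's z in degrees; "gripper": the gripper's target within -1 to 1 (shut at 1, half-way at 0, fully open at -1). In form: {"translation": [[dx, dy, dz], ...], "spin": [spin, ...], "gripper": [gripper, ...]}. A call has 1 to 5 rows; each row shifts and turns the commanded pose from where the row before left it; what a row does not reach is not made up. A row lasts 1/12 s, in which the tool goes at most 41.7 mm and 7.16 degrees, less where a joint would pass 70% of its speed; a pose out of reach is approached as far as the arm can. A call with a gripper value outside its range is refused whole. The fingers move at their own pace and stop on an object; FORCE is the grip in N (left out, the last holds). Time passes only in rows, so rows that do not move let the fingers close. It gives the time, the measured TCP pose, the force, the opening and the grip force at its end, in the units of the state.
- r.get_obs(): the state, without advancing time (a new reading comes with each control period).
- r.camera(name): name is "scene" or "top" or "wrist"; returns the picture (480x640x3 uint8, blue, green, red); there is no depth.
- r.calibration(name): a dict with "mtx" (3x3 intrinsics, pixels), "extrinsics" (4x4, takes a point from world to camera coordinates); the wrist camera has in their place "tool_from_camera" (4x4, takes a point from camera to tool coordinates, whose origin is the TCP and whose axes are the flange's). Camera axes: x right, y down, z forward; pixel columns grow to the right and rows downward; lengths in m; the calibration is good to about 2 mm. A picture is of the moment at which its call begins: read the wrist's pose just before it. calibration takes no time and is no camera call.
- r.hand_in(): hands the job in; it is judged then, once.
The state is a dict: "time": time; "joint_positions": joint angles; "joint_vel": joint speeds; "tau": joint torques, N m; "tcp_pos": TCP position; "ee_rot": TCP orientation; "force": force on the tool from outside, world axes, zero at the start; "wrist_torque": the same for the moment, N m; "width": finger opening in m; "grasp_force": force on a finger pad.
Only numpy, scipy, OpenCV 4.12 (cv2) and the standard library are available. Lean on these libraries where they do the work, as an engineer would, in place of code of your own. Each camera call takes 0.05 s, during which the arm holds its last target. There are 200 camera calls.

## Working session

There is one attempt and no reset: what is moved stays moved. The work goes in short steps, Python scripts to look and compute and a shell command to move; the robot and the scene stay as the last step left them, time stands still between calls to the robot, and variables do not carry over. Pictures are saved under pics/ and viewed, at most 10 in all, crops included, and the job is handed in when it is done.

```bash
ls; mkdir -p pics; python3 - <<'E'
from plant import r
import cv2,numpy as np
for n in("scene","top"):
    cv2.imwrite(f"pics/{n}0.png",r.camera(n)); c=r.calibration(n); print(n,np.round(c["mtx"],1).tolist(),np.round(c["extrinsics"],4).tolist())
o=r.get_obs();print({k:np.round(v,4).tolist() for k,v in o.items()},r.tcp_to_grasp)
print(r.calibration("wrist"))
E
```

```text
pics
scene [[557.7, 0.0, 321.5], [0.0, 557.7, 247.1], [0.0, 0.0, 1.0]] [[0.0182, 0.9998, 0.0052, 0.0856], [0.8185, -0.012, -0.5744, -0.3957], [-0.5743, 0.0147, -0.8185, 1.5598], [0.0, 0.0, 0.0, 1.0]]
top [[551.1, 0.0, 328.8], [0.0, 551.1, 234.7], [0.0, 0.0, 1.0]] [[0.0254, -0.9996, 0.01, -0.1191], [-0.9816, -0.0268, -0.1888, 0.5529], [0.189, -0.005, -0.982, 1.3634], [0.0, 0.0, 0.0, 1.0]]
{'time': 0.1, 'joint_positions': [-1.3832, 0.3338, 0.0399, 1.4662, -0.0134, 1.3433, -0.0585], 'joint_vel': [-0.0008, -0.0002, -0.0009, -0.0008, 0.0008, 0.0006, 0.0008], 'tau': [0.005, -66.0018, 1.3709, -40.6471, 0.0172, 0.0089, -0.0001], 'tcp_pos': [0.1838, 0.623, 0.2029], 'ee_rot': [-0.0001, 0.1429, 0.9897, -0.0007], 'force': [-0.1016, 0.3692, -0.1307], 'wrist_torque': [-0.0217, 0.0035, 0.0228], 'grasp_force': 0.0, 'width': 0.0858} 0.0187
{'mtx': array([[386.45577236,   0.        , 321.52846212],
       [  0.        , 386.45577236, 236.58272287],
       [  0.        ,   0.        ,   1.        ]]), 'tool_from_camera': array([[-1.19818264e-04, -9.58956001e-01, -2.83554885e-01,
         7.31465442e-02],
       [ 9.99999992e-01, -1.02200078e-04, -7.69264982e-05,
        -4.50346960e-04],
       [ 4.47897957e-05, -2.83554892e-01,  9.58956006e-01,
        -1.70801498e-01],
       [ 0.00000000e+00,  0.00000000e+00,  0.00000000e+00,
         1.00000000e+00]])}
```

View pics/scene0.png

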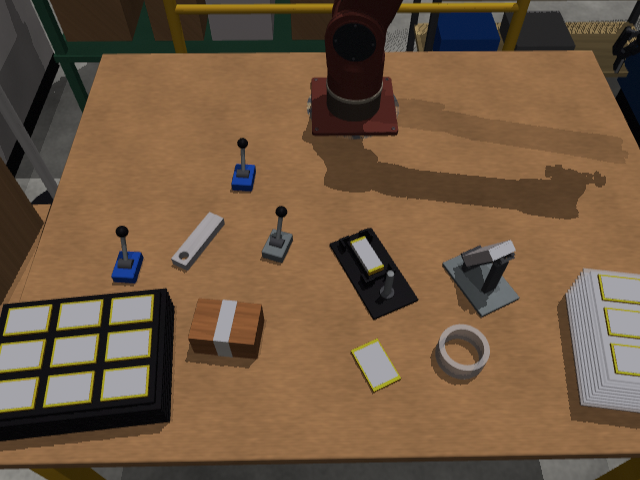

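View pics/top0.png

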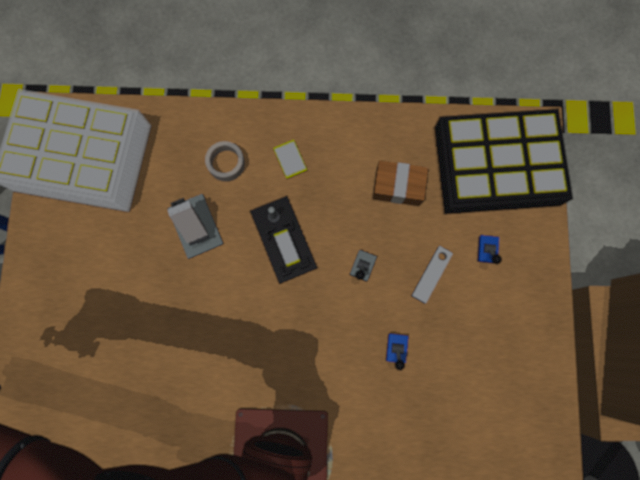

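The scene view shows the cover on its stand at (490,270), the nest at (372,270) with its post at (388,285), the grey lever at (278,245) and the bar at (198,240) with its hole at (180,258). In the top view they are at (190,222), (285,240) with the post at (273,212), (363,265) and (432,275) with the hole at (442,256).

```bash
cat > h.py <<'E'
import cv2,numpy as np
from plant import r
from scipy.spatial.transform import Rotation as R
def cal(n,o=None):
    c=r.calibration(n)
    if n=="wrist":
        T=np.eye(4);q=o["ee_rot"];T[:3,:3]=R.from_quat([q[1],q[2],q[3],q[0]]).as_matrix();T[:3,3]=o["tcp_pos"]
        return c["mtx"],np.linalg.inv(T@c["tool_from_camera"])
    return c["mtx"],c["extrinsics"]
def plane(c,uv,z):
    K,E=c;C=-E[:3,:3].T@E[:3,3];d=E[:3,:3].T@np.linalg.solve(K,np.array([uv[0],uv[1],1.]))
    return C+d*(z-C[2])/d[2]
def tri(c1,p1,c2,p2):
    X=cv2.triangulatePoints(c1[0]@c1[1][:3],c2[0]@c2[1][:3],np.float64(p1),np.float64(p2)).ravel();return X[:3]/X[3]
def proj(c,P):
    p=c[0]@(c[1][:3,:3]@np.array(P)+c[1][:3,3]);return p[:2]/p[2]
def blobs(mask,roi,n=1):
    x0,y0,x1,y1=roi;m=np.zeros_like(mask);m[y0:y1,x0:x1]=mask[y0:y1,x0:x1]
    return sorted(cv2.findContours(m,cv2.RETR_EXTERNAL,cv2.CHAIN_APPROX_NONE)[0],key=cv2.contourArea)[::-1][:n]
def cen(c):
    m=cv2.moments(c);return np.array([m["m10"]/m["m00"],m["m01"]/m["m00"]])
E
python3 - <<'E'
from h import *
np.set_printoptions(precision=4,suppress=True)
t=cv2.imread("pics/top0.png");s=cv2.imread("pics/scene0.png");ct,cs=cal("top"),cal("scene")
row=[]
for im,cs_ in((t,[(194,225),(284,240),(432,275),(363,265)]),(s,[(485,275),(372,270),(198,240),(278,235)])):
    row.append(np.hstack([cv2.resize(im[y-45:y+45,x-45:x+45],(200,200),interpolation=cv2.INTER_CUBIC) for x,y in cs_]))
cv2.imwrite("pics/m.png",np.vstack(row))
ht,hs=[cv2.cvtColor(i,cv2.COLOR_BGR2HSV) for i in(t,s)]
def show(name,m,roi,c,z,k=1):
    for b in blobs(m,roi,k):
        rc=cv2.minAreaRect(b);bx=np.array([plane(c,p,z)[:2] for p in cv2.boxPoints(rc)])
        e=[bx[1]-bx[0],bx[2]-bx[1]];l=max(e,key=np.linalg.norm)
        print(name,cen(b),"xy",plane(c,cen(b),z)[:2],"sz",[np.linalg.norm(v) for v in e],"yaw",np.degrees(np.arctan2(l[1],l[0])))
low=lambda h,v0,v1:cv2.inRange(h,(0,0,v0),(180,60,v1))
show("bar t",low(ht,110,255),(405,240,460,310),ct,.022)
show("bar s",low(hs,110,255),(165,205,230,275),cs,.022)
for n,h,c,roi,z in(("cell t",ht,ct,(265,225,308,272),.033),("cell s",hs,cs,(340,225,392,282),.033)):
    show(n,cv2.inRange(h,(0,0,90),(180,255,255))&cv2.inRange(h,(0,0,90),(40,255,255)),roi,c,z)
show("nest t",cv2.inRange(ht,(0,0,0),(180,255,70)),(245,190,322,288),ct,.008)
show("lever t",low(ht,70,255),(345,240,385,285),ct,.025); show("ball t",cv2.inRange(ht,(0,0,0),(180,255,45)),(350,255,372,285),ct,.092)
show("ball s",cv2.inRange(hs,(0,0,0),(180,255,45)),(270,200,292,222),cs,.092)
show("cover t",low(ht,120,255),(160,190,225,260),ct,.1); 
show("stand t",low(ht,60,255),(160,185,230,265),ct,.01); 
print(plane(ct,(273,212),.088),plane(cs,(389,272),.088))
E
```

```text
bar t [432.5316 274.0089] xy [ 0.4652 -0.3766] sz [np.float64(0.1512358301250096), np.float64(0.041141610106674054)] yaw -28.326354900898213
bar s [196.7102 238.377 ] xy [ 0.4692 -0.3778] sz [np.float64(0.15824159292042544), np.float64(0.04346718627065928)] yaw 152.07571575449552
cell t [267.6244 264.6356] xy [0.4768 0.0512] sz [np.float64(0.05211118917467457), np.float64(0.02070430322697627)] yaw 2.7066632528518118
cell s [371.1226 233.0969] xy [0.4681 0.0182] sz [np.float64(0.11687636661666702), np.float64(0.08871308246180012)] yaw 89.1809477107517
nest t [283.0549 239.3473] xy [0.5487 0.0162] sz [np.float64(0.11065430696503087), np.float64(0.21402110188935067)] yaw -156.09743466018494
lever t [363.6241 261.9011] xy [ 0.4917 -0.1969] sz [np.float64(0.0707953518836797), np.float64(0.04975215187154382)] yaw -20.596873705380563
ball t [360.6247 273.163 ] xy [ 0.4538 -0.1852] sz [np.float64(0.031207159240866006), np.float64(0.019841658188717564)] yaw -25.422933917477554
ball s [280.9346 211.5583] xy [ 0.4501 -0.1833] sz [np.float64(0.026389129478118018), np.float64(0.025559799476635704)] yaw 142.83145236217322
cover t [178.5311 208.398 ] xy [0.6035 0.2732] sz [np.float64(0.056819947084771054), np.float64(0.018448621322399814)] yaw -64.94433469473117
stand t [194.5361 225.9799] xy [0.5779 0.252 ] sz [np.float64(0.1034276292319751), np.float64(0.15113151759544058)] yaw -154.5020376549362
[0.6036 0.0381 0.088 ] [0.608  0.0407 0.088 ]
```

View pics/m.png

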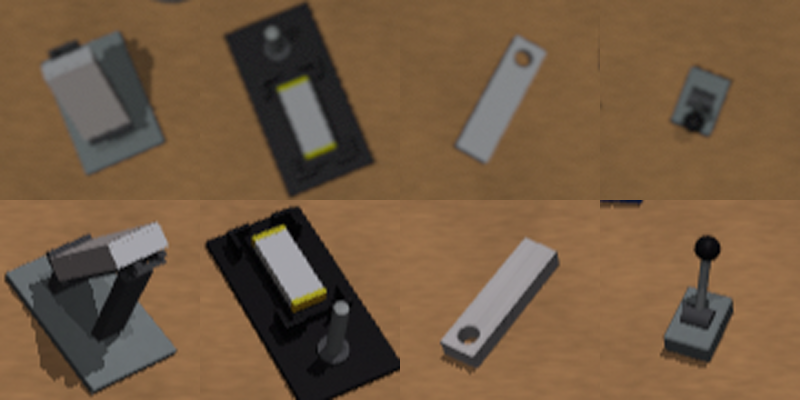

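Stand centre is about (0.578,0.252) with yaw 25.5°, and the nest yaw is about 24°. The bar is at (0.467,-0.377), and the lever base is at (0.492,-0.197). The sizes match those given. Next I move over the stand and turn the tool to suit.

```bash
python3 -m crank '{"translation":[[0.01,-0.01,0.038],[0.026,-0.025,0.02],[0.028,-0.027,0.01],[0.029,-0.028,0],[0.029,-0.028,0]],"spin":[7,7,7,7,7],"gripper":[-1,-1,-1,-1,-1]}' 20 
python3 -m crank '{"translation":[[0.029,-0.028,0.006],[0.029,-0.028,0.006],[0.029,-0.028,0.006],[0.029,-0.028,0.006],[0.029,-0.028,0.006]],"spin":[6.9,0,0,0,0],"gripper":[-1,-1,-1,-1,-1]}'
python3 -m crank '{"translation":[[0.029,-0.028,0],[0.029,-0.028,0],[0.029,-0.028,0],[0.029,-0.028,0],[0,0,0]],"spin":[0,0,0,0,0],"gripper":[-1,-1,-1,-1,-1]}'
python3 - <<'E'
from h import *
np.set_printoptions(precision=4,suppress=True)
o=r.get_obs();print(o["tcp_pos"],o["ee_rot"]);im=r.camera("wrist");cv2.imwrite("pics/w1.png",im)
ct,cs=cal("top"),cal("scene")
for a,b,z in(((286.3,247.7),(367,254.3),.033),((271.4,208.5),(390.5,273.6),.088)): print(plane(ct,a,z),plane(cs,b,z),tri(ct,a,cs,b))
E
```

```text
time: 0.52
tcp_pos: [0.3063, 0.5051, 0.2724]
ee_rot: [0.0, -0.163, 0.987, 0.0]
force: [0.6, 0.2, -1.5]
width: 0.0858
grasp_force: 0.0
time: 0.93
tcp_pos: [0.4503, 0.3652, 0.3017]
ee_rot: [-0.0, -0.217, 0.976, -0.0]
force: [1.0, 0.2, 0.4]
width: 0.0856
grasp_force: 0.0
time: 1.35
tcp_pos: [0.5705, 0.246, 0.3009]
ee_rot: [0.0, -0.212, 0.977, -0.002]
force: [-0.1, -0.6, -0.1]
width: 0.0855
grasp_force: 0.0
[0.5705 0.246  0.3009] [ 0.0003 -0.2117  0.9773 -0.0024]
[0.5223 0.0049 0.033 ] [0.5261 0.005  0.033 ] [0.5231 0.0054 0.0285]
[0.6125 0.0425 0.088 ] [0.6119 0.0434 0.088 ] [0.6124 0.0429 0.0888]
```

View pics/w1.png

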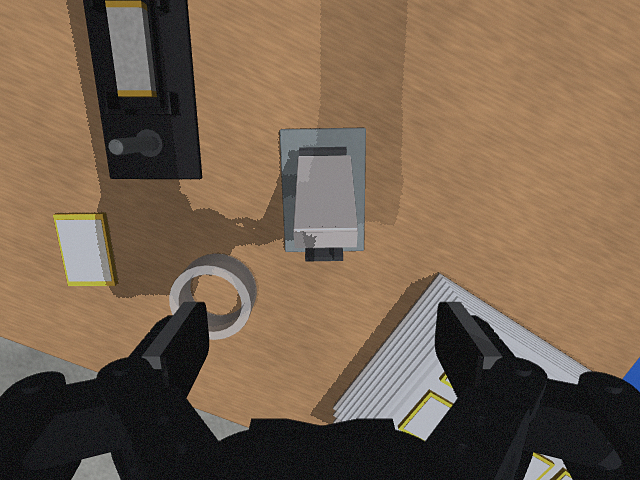

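The wrist view shows the cover's upper plate edge from (293,228) to (357,228), the stand base corners at (281,129), (365,128), (365,250) and (285,250), and the nest with its post top at (117,146).

```bash
python3 - <<'E'
from h import *
np.set_printoptions(precision=4,suppress=True)
o=r.get_obs();im=cv2.imread("pics/w1.png");c=cal("wrist",o);h=cv2.cvtColor(im,cv2.COLOR_BGR2HSV)
# tool y axis yaw
q=o["ee_rot"];M=R.from_quat([q[1],q[2],q[3],q[0]]).as_matrix();print("tool y yaw",np.degrees(np.arctan2(M[1,1],M[0,1]))%180)
a,b=plane(c,(293,228),.1496),plane(c,(357,228),.1496);print("edge",a,b,np.linalg.norm(a-b),np.degrees(np.arctan2(*(a-b)[1::-1]))%180,"mid",(a+b)/2)
B=np.array([plane(c,p,.01) for p in((281,129),(365,128),(365,250),(283,250))]);print(B[:,:2],B.mean(0),[np.linalg.norm(B[i]-B[i-1]) for i in range(4)])
d=B[3]-B[0];print("stand yaw",np.degrees(np.arctan2(d[1],d[0])))
g=blobs(cv2.inRange(h,(0,0,120),(180,40,255)),(285,145,365,252))[0]
e=cv2.approxPolyDP(g,4,True)[:,0];print(e.tolist())
print("post",plane(c,(117,146),.088))
E
```

```text
tool y yaw 114.61326171687747
edge [0.5913 0.2332 0.1496] [0.5683 0.2834 0.1496] 0.05525120079051881 114.64147528684542 mid [0.5798 0.2583 0.1496]
[[0.5277 0.1795]
 [0.4864 0.2669]
 [0.6188 0.3327]
 [0.6619 0.2389]] [0.5737 0.2545 0.01  ] [np.float64(0.14675950811671143), np.float64(0.09666402261962394), np.float64(0.1478564395748124), np.float64(0.10319145073705294)]
stand yaw 23.890203453532987
[[299, 156], [294, 231], [316, 235], [313, 247], [363, 250], [364, 146], [351, 145], [357, 151], [353, 156], [346, 145], [336, 145], [347, 146], [345, 156]]
post [0.6041 0.0479 0.088 ]
```

```bash
python3 -m crank '{"translation":[[-0.001,0.0075,-0.04],[0,0,-0.04],[0,0,-0.04],[0,0,-0.04],[0,0,-0.03]],"spin":[0,0,0,0,0],"gripper":[-1,-1,-1,-1,-1]}' 20 
python3 -m crank '{"translation":[[0,0,-0.015],[0,0,-0.014],[0,0,0],[0,0,0],[0,0,0]],"spin":[0,0,0,0,0],"gripper":[-1,-1,-0.2,0.1,0.2]}'
python3 -m crank '{"translation":[[0,0,0],[0,0,0],[0,0,0],[0,0,0]],"spin":[0,0,0,0],"gripper":[0.3,0.6,1,1]}'
```

```text
time: 1.82
tcp_pos: [0.5621, 0.2628, 0.1079]
ee_rot: [-0.002, -0.218, 0.976, -0.0]
force: [-0.5, 0.1, -1.0]
width: 0.0859
grasp_force: 0.0
time: 2.23
tcp_pos: [0.5656, 0.2504, 0.0839]
ee_rot: [-0.002, -0.212, 0.977, -0.006]
force: [-11.0, -36.2, 29.1]
width: 0.0694
grasp_force: 21.8
time: 2.57
tcp_pos: [0.5658, 0.2501, 0.0841]
ee_rot: [-0.002, -0.212, 0.977, -0.006]
force: [-10.5, -35.8, 28.1]
width: 0.0686
grasp_force: 21.7
```

Contact came at 69 mm opening with a side force of 36 N, so this is no clean pinch. I'll take a look.

```bash
python3 - <<'E'
from h import *
im=r.camera("wrist");s=r.camera("scene");t=r.camera("top")
f=lambda a,k:cv2.resize(a,None,fx=k,fy=k,interpolation=cv2.INTER_CUBIC)
cv2.imwrite("pics/m2.png",np.hstack([cv2.resize(im,(480,360)),np.vstack([f(s[210:320,430:537],3),])[:,:320][:330] if 0 else cv2.resize(s[210:320,430:537],(320,360))]))
E
```

```text
(no output)
```

View pics/m2.png

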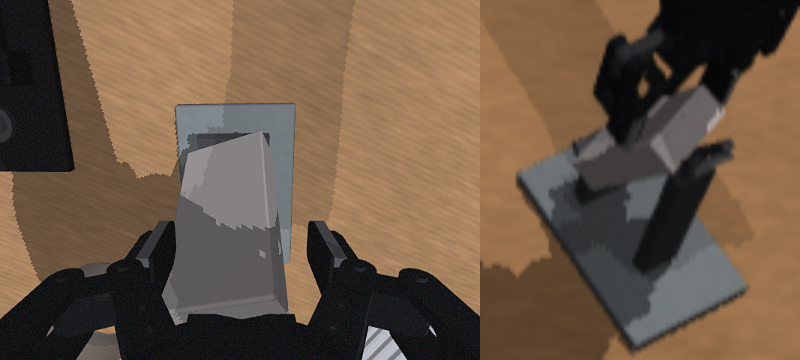

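The cover is twisted about 8° on the rails, with its top end against the palm. I'll open, back off slowly, and see how it settles.

```bash
python3 -m crank '{"translation":[[0,0,0],[0,0,0],[0,0,0.01],[0,0,0.015],[0,0,0.02]],"spin":[0,0,0,0,0],"gripper":[-0.5,-1,-1,-1,-1]}'
python3 -m crank '{"translation":[[-0.01,-0.005,0.03],[-0.01,-0.005,0.03],[-0.01,-0.005,0.03],[0,0,0],[0,0,0]],"spin":[0,0,0,0,0],"gripper":[-1,-1,-1,-1,-1]}'
python3 - <<'E'
from h import *
o=r.get_obs();print(o["tcp_pos"],o["ee_rot"]);im=r.camera("wrist");s=r.camera("scene");cv2.imwrite("pics/w3.png",im);cv2.imwrite("pics/s3.png",s)
cv2.imwrite("pics/m3.png",np.hstack([im[60:420,150:550],cv2.resize(s[210:320,430:537],(360,360))]))
E
```

```text
time: 3.13
tcp_pos: [0.5627, 0.263, 0.1266]
ee_rot: [-0.001, -0.218, 0.976, -0.0]
force: [0.9, 0.9, -0.2]
width: 0.0857
grasp_force: 0.0
time: 3.55
tcp_pos: [0.5345, 0.2488, 0.2197]
ee_rot: [0.002, -0.218, 0.976, 0.001]
force: [-0.5, -0.6, 0.2]
width: 0.0852
grasp_force: 0.0
[0.53452064 0.24883822 0.21973463] [ 0.0018074  -0.21778198  0.97599526  0.00099339]
```

View pics/m3.png

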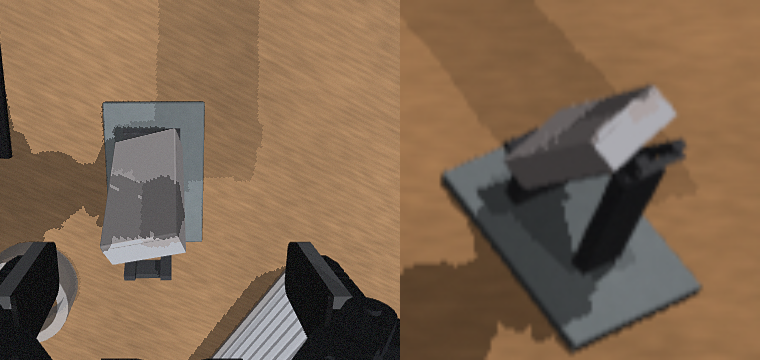

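The cover is still on the stand, twisted about 8°. Its plate corners in the wrist picture are near (254,306) and (334,296) at the top, and (263,208) and (330,188) at the bottom. The TCP had not settled when I measured it. I'll let it settle, then measure again.

```bash
python3 -m crank '{"translation":[[0,0,0],[0,0,0]],"spin":[0,0],"gripper":[-1,-1]}'; python3 -m crank '{"translation":[[0,0,0],[0,0,0]],"spin":[0,0],"gripper":[-1,-1]}';python3 - <<'E'
from h import *
np.set_printoptions(precision=4,suppress=True)
o=r.get_obs();im=r.camera("wrist");cv2.imwrite("pics/w4.png",im);o2=r.get_obs();print(o["tcp_pos"],o2["tcp_pos"],o["joint_vel"])
h=cv2.cvtColor(im,cv2.COLOR_BGR2HSV)
c=cal("wrist",o)
q=o["ee_rot"];M=R.from_quat([q[1],q[2],q[3],q[0]]).as_matrix();print("tool y yaw",np.degrees(np.arctan2(M[1,1],M[0,1]))%180, "x",M[:,0],"z",M[:,2])
P=[plane(c,p,z) for p,z in(((254,306),.1496),((334,296),.1496),((263,208),.0544),((330,188),.0544))];P=np.array(P);print(P)
print([np.linalg.norm(P[i]-P[j]) for i,j in((0,1),(2,3),(0,2),(1,3))])
cv2.imwrite("pics/m4.png",cv2.resize(im[170:340,220:370],None,fx=3.5,fy=3.5,interpolation=cv2.INTER_CUBIC))
E
```

```text
time: 3.82
tcp_pos: [0.5338, 0.2476, 0.2161]
ee_rot: [-0.001, -0.217, 0.976, -0.0]
force: [-0.9, 0.2, -0.7]
width: 0.0852
grasp_force: 0.0
time: 3.98
tcp_pos: [0.5342, 0.2474, 0.2168]
ee_rot: [-0.001, -0.217, 0.976, -0.0]
force: [-0.2, 0.7, 0.2]
width: 0.0856
grasp_force: 0.0
[0.5342 0.2474 0.2168] [0.5342 0.2475 0.217 ] [ 0.0017 -0.0051  0.0003 -0.0045  0.0003  0.0001  0.0001]
tool y yaw 115.07895715202801 x [-0.9057 -0.4239  0.0013] z [-0.001  -0.0008 -1.    ]
[[0.5952 0.2258 0.1496]
 [0.5656 0.2717 0.1496]
 [0.5549 0.2006 0.0544]
 [0.5139 0.2464 0.0544]]
[np.float64(0.054679832812202796), np.float64(0.061440388947323725), np.float64(0.106435579426305), np.float64(0.11124127486191958)]
```

View pics/m4.png

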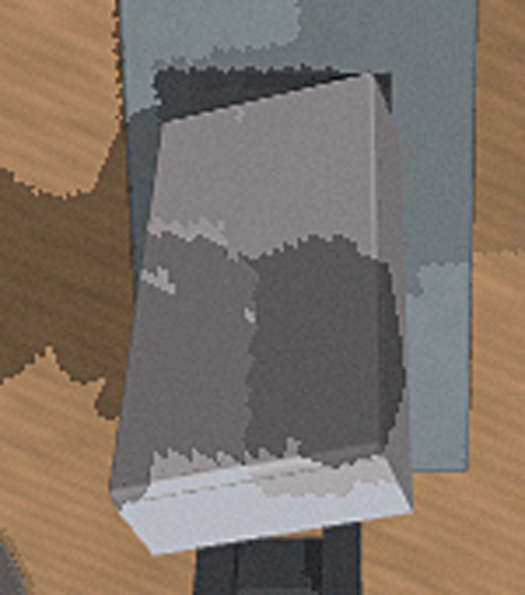

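```bash
python3 - <<'E'
from h import *
np.set_printoptions(precision=4,suppress=True)
o=r.get_obs();K,E=cal("wrist",o)
px=np.array([(163,123),(371,75),(112,493),(380,452),(153,553),(410,510)],float)/3.5+[220,170]
# cover x up the slope, z out of closed plate; image left = stand -y... y axis sign by handedness
ux=55;uy=28
for s in(1,):
    ob=np.array([(-ux,-uy,24),(-ux,uy,24),(ux,-uy,24),(ux,uy,24),(ux,-uy,0),(ux,uy,0)],float)/1e3
    ob[:,1]*=s
    ok,rv,tv=cv2.solvePnP(ob,px,K,None,flags=cv2.SOLVEPNP_SQPNP)
    pr=cv2.projectPoints(ob,rv,tv,K,None)[0][:,0];print(np.round(pr-px,1).tolist())
    T=np.eye(4);T[:3,:3]=cv2.Rodrigues(rv)[0];T[:3,3]=tv[:,0];W=np.linalg.inv(E)@T;print(W)
    print("centre",(W@[0,0,.012,1])[:3],"y-axis yaw",np.degrees(np.arctan2(W[1,1],W[0,1])))
    for p in ob: print((W@[*p,1])[:3])
E
```

```text
[[-0.4, -0.2], [0.3, 0.2], [-0.4, 0.2], [-0.2, -0.6], [0.8, -0.4], [-0.0, 0.8]]
[[ 0.4625 -0.6234 -0.6304  0.5762]
 [ 0.2209  0.7696 -0.5991  0.2499]
 [ 0.8586  0.1378  0.4937  0.0865]
 [ 0.      0.      0.      1.    ]]
centre [0.5687 0.2427 0.0924] y-axis yaw 129.0085318865674
[0.5531 0.2018 0.0473]
[0.5182 0.2449 0.055 ]
[0.604  0.2261 0.1417]
[0.5691 0.2692 0.1494]
[0.6191 0.2405 0.1299]
[0.5842 0.2836 0.1376]
```

```bash
python3 -m crank '{"translation":[[0.014,-0.0005,0],[0.014,-0.0005,0],[0.013,-0.0005,-0.01],[0,0,-0.02],[0,0,0]],"spin":[7,7,0,0,0],"gripper":[-1,-1,-1,-1,-1]}' 20 
python3 -m crank '{"translation":[[0,0,0],[0,0,0],[0,0,0]],"spin":[0,0,0],"gripper":[-1,-1,-1]}'
```

```text
time: 4.45
tcp_pos: [0.5742, 0.2449, 0.1837]
ee_rot: [-0.003, -0.334, 0.943, -0.001]
force: [-1.0, 0.1, -1.2]
width: 0.085
grasp_force: 0.0
time: 4.7
tcp_pos: [0.5755, 0.2464, 0.1888]
ee_rot: [0.001, -0.335, 0.942, 0.0]
force: [-0.0, 0.4, -1.2]
width: 0.0853
grasp_force: 0.0
```

```bash
python3 -m crank '{"translation":[[0,0,-0.02],[0,0,-0.025],[0,0,-0.025],[0,0,-0.02],[0,0,-0.01]],"spin":[0,0,0,0,0],"gripper":[-1,-1,-1,-1,-1]}'
python3 -m crank '{"translation":[[0,0,-0.006],[0,0,0],[0,0,0],[0,0,0]],"spin":[0,0,0,0],"gripper":[-1,-1,-0.2,1]}'
python3 -m crank '{"translation":[[0,0,0],[0,0,0],[0,0,0]],"spin":[0,0,0],"gripper":[1,1,1]}'
```

```text
time: 5.12
tcp_pos: [0.5743, 0.2459, 0.0859]
ee_rot: [-0.001, -0.335, 0.942, -0.0]
force: [0.3, 0.1, -0.2]
width: 0.0855
grasp_force: 0.0
time: 5.45
tcp_pos: [0.5763, 0.2464, 0.0832]
ee_rot: [0.001, -0.334, 0.942, 0.0]
force: [1.2, -2.4, 2.5]
width: 0.0638
grasp_force: 1.0
time: 5.7
tcp_pos: [0.5766, 0.2467, 0.0834]
ee_rot: [0.002, -0.334, 0.942, 0.0]
force: [0.3, -0.1, 5.9]
width: 0.0584
grasp_force: 20.6
```

```bash
python3 -m crank '{"translation":[[0,0,0],[-0.003,-0.001,0.01],[-0.004,-0.002,0.02],[-0.006,-0.003,0.03],[0,0,0.03]],"spin":[0,0,0,0,0],"gripper":[1,1,1,1,1]}' 40
python3 -m crank '{"translation":[[0,0,0.03],[0,0,0],[0,0,0]],"spin":[0,0,0],"gripper":[1,1,1]}'
python3 - <<'E'
from h import *
im=r.camera("wrist");s=r.camera("scene");cv2.imwrite("pics/w5.png",im)
cv2.imwrite("pics/m5.png",np.hstack([im[60:420,150:550],cv2.resize(s[180:320,430:570],(360,360))]))
E
```

```text
time: 6.12
tcp_pos: [0.5606, 0.2389, 0.1724]
ee_rot: [-0.001, -0.334, 0.942, -0.0]
force: [0.8, 1.0, -1.3]
width: 0.0575
grasp_force: 42.0
time: 6.37
tcp_pos: [0.563, 0.2403, 0.204]
ee_rot: [0.002, -0.334, 0.942, 0.0]
force: [-0.1, -0.0, -1.7]
width: 0.0577
grasp_force: 42.0
```

View pics/m5.png

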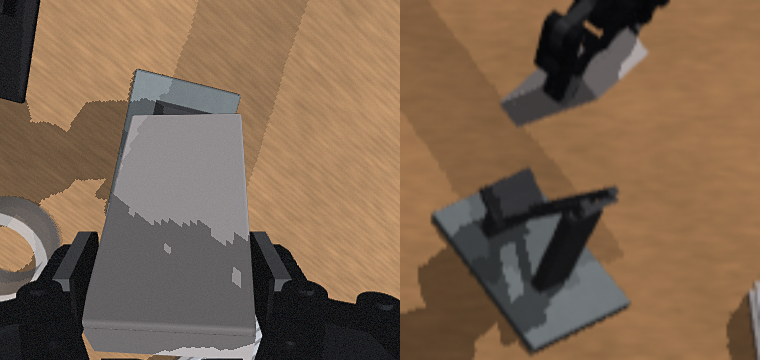

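The cover is held: plate corners at (282,175), (391,173), (234,382) and (403,390). I'll work out its pose in the gripper and plan to lay it flat on a free patch of table.

```bash
python3 - <<'E'
from h import *
np.set_printoptions(precision=4,suppress=True)
o=r.get_obs();K,E=cal("wrist",o)
px=np.array([(282,175),(391,173),(234,381),(403,388)],float)
ob=np.array([(-55,-28,24),(-55,28,24),(55,-28,24),(55,28,24)],float)/1e3
ok,rv,tv=cv2.solvePnP(ob,px,K,None,flags=cv2.SOLVEPNP_IPPE)
print(np.round(cv2.projectPoints(ob,rv,tv,K,None)[0][:,0]-px,1).tolist())
T=np.eye(4);T[:3,:3]=cv2.Rodrigues(rv)[0];T[:3,3]=tv[:,0];W=np.linalg.inv(E)@T
print(W,"tilt",np.degrees(np.arcsin(W[2,0])),"head",np.degrees(np.arctan2(W[1,0],W[0,0])),"roll",np.degrees(np.arcsin(W[2,1])))
print(o["tcp_pos"],"centre",(W@[0,0,.012,1])[:3],"low",[(W@[-.055,y,0,1])[:3] for y in(-.028,.028)])
E
```

```text
[[-7.6, 73.4], [-130.9, 174.0], [238.8, -246.3], [114.6, -145.0]]
[[-0.8998  0.4236  0.1046  0.5299]
 [ 0.2511  0.3066  0.9181  0.2154]
 [ 0.3568  0.8524 -0.3823  0.2297]
 [ 0.      0.      0.      1.    ]] tilt 20.906864044611094 head 164.40545439761235 roll 58.46896882912448
[0.5616 0.2397 0.2008] centre [0.5311 0.2265 0.2251] low [array([0.5675, 0.193 , 0.1862]), array([0.5912, 0.2102, 0.2339])]
```

```bash
python3 - <<'E'
from h import *
np.set_printoptions(precision=4,suppress=True)
o=r.get_obs();K,E=cal("wrist",o)
px=np.array([(282,175),(391,173),(234,381),(403,388)],float)
ob=np.array([(-55,-28,24),(-55,28,24),(55,-28,24),(55,28,24)],float)/1e3
ok,rv,tv=cv2.solvePnP(ob,px,K,None,flags=cv2.SOLVEPNP_SQPNP)
print(np.round(cv2.projectPoints(ob,rv,tv,K,None)[0][:,0]-px,1).tolist())
T=np.eye(4);T[:3,:3]=cv2.Rodrigues(rv)[0];T[:3,3]=tv[:,0];W=np.linalg.inv(E)@T
print(W,"tilt",np.degrees(np.arcsin(W[2,0])),"head",np.degrees(np.arctan2(W[1,0],W[0,0])),"roll",np.degrees(np.arcsin(W[2,1])))
print(o["tcp_pos"],"centre",(W@[0,0,.012,1])[:3],"low",[(W@[-.055,y,0,1])[:3] for y in(-.028,.028)])
E
```

```text
[[0.6, 0.0], [-0.7, -0.2], [-0.3, -0.3], [0.4, 0.6]]
[[ 0.452  -0.6528 -0.6078  0.5593]
 [ 0.2614  0.7485 -0.6095  0.2449]
 [ 0.8528  0.1166  0.509   0.2049]
 [ 0.      0.      0.      1.    ]] tilt 58.52041229625014 head 30.043077911790277 roll 6.695742467606589
[0.5616 0.2397 0.2008] centre [0.552  0.2376 0.2111] low [array([0.5527, 0.2096, 0.1548]), array([0.5161, 0.2515, 0.1613])]
```

```bash
python3 -m crank '{"translation":[[-0.028,-0.020,0],[-0.028,-0.020,0],[-0.028,-0.020,-0.01],[-0.028,-0.020,-0.02],[-0.026,-0.019,-0.03]],"spin":[0,0,-5,-5,-5],"gripper":[1,1,1,1,1]}' 20
python3 -m crank '{"translation":[[0,0,-0.03],[0,0,-0.03],[0,0,-0.015],[0,0,0],[0,0,0]],"spin":[0,0,0,0,0],"gripper":[1,1,1,1,1]}'
```

```text
time: 6.88
tcp_pos: [0.4243, 0.141, 0.1426]
ee_rot: [0.0, -0.207, 0.978, 0.0]
force: [0.6, -0.5, -2.2]
width: 0.0572
grasp_force: 22.6
time: 7.3
tcp_pos: [0.4244, 0.1414, 0.0671]
ee_rot: [-0.002, -0.209, 0.978, -0.001]
force: [-0.5, 0.5, -1.4]
width: 0.057
grasp_force: 21.9
```

```bash
python3 -m crank '{"translation":[[0,0,-0.012],[0,0,-0.009],[0,0,0]],"spin":[0,0,0],"gripper":[1,1,1]}'
python3 -m crank '{"translation":[[0.0093,0.0042,-0.0055],[0.0084,0.0037,-0.007],[0,0,0]],"spin":[0,0,0],"gripper":[1,1,1]}'
python3 -m crank '{"translation":[[0.0073,0.0033,-0.0085],[0.0061,0.0027,-0.0093],[0,0,0]],"spin":[0,0,0],"gripper":[1,1,1]}'
```

```text
time: 7.55
tcp_pos: [0.4251, 0.1418, 0.0464]
ee_rot: [-0.001, -0.209, 0.978, -0.0]
force: [0.5, -0.4, -1.4]
width: 0.057
grasp_force: 21.9
time: 7.8
tcp_pos: [0.4458, 0.1518, 0.0356]
ee_rot: [0.002, -0.209, 0.978, 0.001]
force: [1.9, 2.4, 4.8]
width: 0.0558
grasp_force: 20.6
time: 8.05
tcp_pos: [0.4609, 0.1587, 0.0189]
ee_rot: [0.004, -0.209, 0.978, 0.001]
force: [2.2, 2.1, 4.5]
width: 0.0554
grasp_force: 20.4
```

```bash
python3 -m crank '{"translation":[[0.0046,0.002,-0.0103],[0.002,0.001,-0.003],[0,0,0]],"spin":[0,0,0],"gripper":[1,1,1]}'
python3 - <<'E'
from h import *
o=r.get_obs();im=r.camera("wrist");s=r.camera("scene");cv2.imwrite("pics/w6.png",im)
p=proj(cal("scene"),o["tcp_pos"]).astype(int);print(p,o["tcp_pos"])
cv2.imwrite("pics/m6.png",np.hstack([im[60:420,150:550],cv2.resize(s[p[1]-80:p[1]+50,p[0]-65:p[0]+65],(360,360))]))
E
```

```text
time: 8.3
tcp_pos: [0.4663, 0.1605, 0.0053]
ee_rot: [0.003, -0.209, 0.978, 0.001]
force: [2.4, 2.2, 4.3]
width: 0.0558
grasp_force: 20.5
[431 238] [0.46629622 0.16053985 0.00532467]
```

View pics/m6.png

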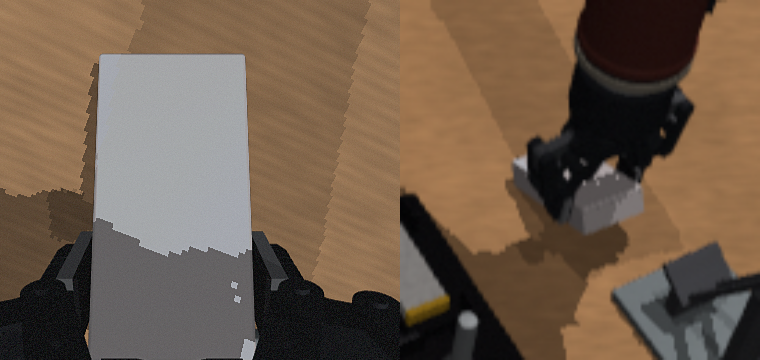

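The cover is nearly flat on the table. I'll finish the pivot, release it, rise and measure it.

```bash
python3 -m crank '{"translation":[[0.002,0.001,-0.004],[0,0,0],[0,0,0],[0,0,0],[0,0,0]],"spin":[0,0,0,0,0],"gripper":[1,1,0,-0.5,-1]}'
python3 -m crank '{"translation":[[0,0,0.01],[-0.004,-0.002,0.03],[-0.005,-0.002,0.04],[-0.005,-0.002,0.04],[0,0,0.03]],"spin":[0,0,0,0,0],"gripper":[-1,-1,-1,-1,-1]}'
python3 -m crank '{"translation":[[0,0,0],[0,0,0],[0,0,0]],"spin":[0,0,0],"gripper":[-1,-1,-1]}'
python3 - <<'E'
from h import *
np.set_printoptions(precision=4,suppress=True)
o=r.get_obs();im=r.camera("wrist");cv2.imwrite("pics/w7.png",im);c=cal("wrist",o)
h=cv2.cvtColor(im,cv2.COLOR_BGR2HSV)
m=cv2.inRange(h,(0,0,75),(180,45,255));m=cv2.morphologyEx(m,cv2.MORPH_CLOSE,np.ones((9,9)))
q=o["ee_rot"];M=R.from_quat([q[1],q[2],q[3],q[0]]).as_matrix();print(o["tcp_pos"],"tool y",np.degrees(np.arctan2(M[1,1],M[0,1])))
e=proj(c,[.46,.155,.02]);print("expect",e)
for b in blobs(m,(0,0,640,330),4):
    if cv2.contourArea(b)<800: continue
    rc=cv2.minAreaRect(b);bx=np.array([plane(c,p,.024)[:2] for p in cv2.boxPoints(rc)])
    print(cen(b),"c",bx.mean(0),[np.linalg.norm(bx[i]-bx[i-1]) for i in(1,2)],bx.tolist(),[np.degrees(np.arctan2(*(bx[i]-bx[i-1])[::-1])) for i in(1,2)])
E
```

```text
time: 8.82
tcp_pos: [0.4645, 0.1595, -0.0006]
ee_rot: [-0.001, -0.209, 0.978, -0.0]
force: [0.0, 1.8, -1.3]
width: 0.0744
grasp_force: 0.0
time: 9.23
tcp_pos: [0.4507, 0.1531, 0.1529]
ee_rot: [0.0, -0.208, 0.978, 0.0]
force: [0.5, 0.6, -0.2]
width: 0.0852
grasp_force: 0.0
time: 9.48
tcp_pos: [0.4508, 0.1536, 0.1494]
ee_rot: [-0.0, -0.209, 0.978, -0.0]
force: [0.3, -0.3, -1.2]
width: 0.0855
grasp_force: 0.0
[0.4508 0.1536 0.1494] tool y 114.07591705911649
expect [318.0394 228.8176]
[321.2777 217.3433] c [0.4527 0.1548] [np.float64(0.05477242354950037), np.float64(0.10978922105832019)] [[0.41377912427530017, 0.10741402530312177], [0.3914417768113633, 0.15742463707463697], [0.49045435019417527, 0.2048607348558201], [0.5151786938271721, 0.14949195982537025]] [np.float64(114.06803008054915), np.float64(25.598692188789666)]
[105.9871 221.7253] c [0.5246 0.0009] [np.float64(0.04390800938702313), np.float64(0.08515376892760476)] [[0.49682452362751683, -0.034440520302533195], [0.4735812913411803, 0.002810861433106021], [0.5512553411099005, 0.03770937651759479], [0.576906057768172, -0.0024028639105329597]] [np.float64(121.96235882337116), np.float64(24.194116257150675)]
[361.1749 316.2539] c [0.5142 0.2186] [np.float64(0.025483226276704574), np.float64(0.09339392170377586)] [[0.5451856546064318, 0.18055871490532466], [0.5217940158392204, 0.17044802465915357], [0.48371508418124287, 0.2557265071444681], [0.5062641661645785, 0.2677292263142542]] [np.float64(-156.62429872789144), np.float64(114.06193216452081)]
```

The cover lies flat at (0.4527,0.1548) with yaw about 24.5°, and its size checks at 110 x 55 mm. Before regrasping, I'll look at the nest from near.

```bash
python3 -m crank '{"translation":[[0.02,-0.027,0.02],[0.02,-0.028,0.02],[0.02,-0.028,0.02],[0.02,-0.028,0.02],[0.015,-0.022,0.01]],"spin":[0,0,0,0,0],"gripper":[-1,-1,-1,-1,-1]}'
python3 -m crank '{"translation":[[0,0,0],[0,0,0],[0,0,0],[0,0,0]],"spin":[0,0,0,0],"gripper":[-1,-1,-1,-1]}'
python3 - <<'E'
from h import *
np.set_printoptions(precision=4,suppress=True)
o=r.get_obs();im=r.camera("wrist");cv2.imwrite("pics/w8.png",im);c=cal("wrist",o);print(o["tcp_pos"])
h=cv2.cvtColor(im,cv2.COLOR_BGR2HSV)
m=cv2.inRange(h,(0,0,90),(180,60,255))|cv2.inRange(h,(20,120,60),(35,255,255))
print("exp cell",proj(c,[.524,.004,.033]),"post",proj(c,[.609,.044,.088]),"foot",proj(c,[.609,.044,.008]))
for b in blobs(m,(150,0,640,330),4):
    if cv2.contourArea(b)<100: continue
    rc=cv2.minAreaRect(b);bx=np.array([plane(c,p,.033)[:2] for p in cv2.boxPoints(rc)])
    print(cen(b),cv2.boundingRect(b),"c",bx.mean(0),[np.linalg.norm(bx[i]-bx[i-1]) for i in(1,2)],[np.degrees(np.arctan2(*(bx[i]-bx[i-1])[::-1])) for i in(1,2)])
cv2.imwrite("pics/m8.png",im[0:480,150:500])
E
```

```text
time: 9.95
tcp_pos: [0.5475, 0.0182, 0.2406]
ee_rot: [-0.0, -0.208, 0.978, -0.001]
force: [-0.1, -0.4, 0.2]
width: 0.0853
grasp_force: 0.0
time: 10.28
tcp_pos: [0.5453, 0.0222, 0.2381]
ee_rot: [-0.001, -0.209, 0.978, 0.0]
force: [-0.0, 0.6, 0.4]
width: 0.0857
grasp_force: 0.0
[0.5453 0.0222 0.2381]
exp cell [312.8926 172.7897] post [314.1822 285.3984] foot [315.4322 256.0725]
[481.7872 166.1782] (448, 111, 70, 113) c [0.4544 0.1517] [np.float64(0.11137806045516137), np.float64(0.055378783658491304)] [np.float64(-156.16142531006727), np.float64(108.81088912433175)]
[489.1293 267.5101] (450, 239, 96, 82) c [0.5478 0.2263] [np.float64(0.09662298580543749), np.float64(0.0928231256482506)] [np.float64(114.15235453305094), np.float64(33.412351564405434)]
[313.0688 167.3018] (294, 121, 39, 95) c [0.5212 0.0029] [np.float64(0.03543147241178178), np.float64(0.0898704054901564)] [np.float64(114.17142076354969), np.float64(24.607639494829073)]
[515.8148 312.8722] (502, 296, 29, 34) c [0.5718 0.2639] [np.float64(0.014612286409032917), np.float64(0.05015940527103133)] [np.float64(140.62847609710923), np.float64(52.30170484889061)]
```

View pics/m8.png

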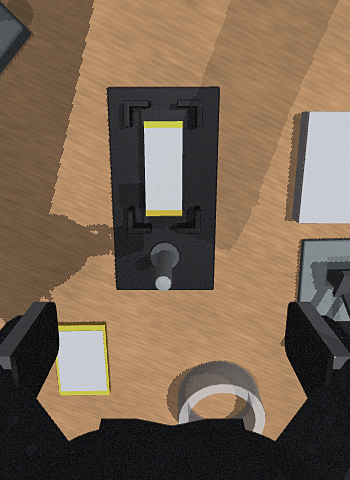

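The post top is at about (313,283) in the full image, and the cell block is centred at (0.5212,0.0029) with yaw 24.5°. Post to cell measures 95 mm, as specified. Now I go back and regrasp the cover.

```bash
python3 -m crank '{"translation":[[-0.02,0.029,-0.01],[-0.02,0.029,-0.02],[-0.02,0.029,-0.02],[-0.02,0.029,-0.02],[-0.0125,0.0165,-0.02]],"spin":[0,0,0,0,0],"gripper":[-1,-1,-1,-1,-1]}' 40
python3 -m crank '{"translation":[[0,0,-0.02],[0,0,-0.02],[0,0,-0.02],[0,0,0],[0,0,0]],"spin":[0.4,0,0,0,0],"gripper":[-1,-1,-1,-1,-1]}'
```

```text
time: 10.75
tcp_pos: [0.4508, 0.1573, 0.1484]
ee_rot: [-0.0, -0.211, 0.977, 0.001]
force: [1.2, 0.2, 0.2]
width: 0.0858
grasp_force: 0.0
time: 11.17
tcp_pos: [0.4526, 0.1536, 0.089]
ee_rot: [-0.001, -0.213, 0.977, -0.0]
force: [0.4, -0.1, 1.2]
width: 0.0854
grasp_force: 0.0
```

```bash
python3 -m crank '{"translation":[[0,0.001,-0.03],[0,0,-0.03],[0,0,-0.02],[0,0,-0.007],[0,0,0]],"spin":[0,0,0,0,0],"gripper":[-1,-1,-1,-1,-0.5]}' 40
python3 -m crank '{"translation":[[0,0,0],[0,0,0],[0,0,0],[0,0,0],[0,0,0]],"spin":[0,0,0,0,0],"gripper":[0,1,1,1,1]}'
```

```text
time: 11.58
tcp_pos: [0.4534, 0.1545, 0.0023]
ee_rot: [-0.001, -0.212, 0.977, -0.0]
force: [-0.9, -0.2, 0.4]
width: 0.0754
grasp_force: 0.0
time: 12.0
tcp_pos: [0.4544, 0.1547, 0.0033]
ee_rot: [0.001, -0.212, 0.977, 0.0]
force: [-0.5, -0.1, 0.2]
width: 0.0126
grasp_force: 0.0
```

```bash
python3 -m crank '{"translation":[[0,0,0.01],[0,0,0.03],[0,0,0.04],[0.004,-0.01,0.03],[0,0,0]],"spin":[0,0,0,0,0],"gripper":[1,1,1,1,1]}'
python3 -m crank '{"translation":[[0,0,0],[0,0,0]],"spin":[0,0],"gripper":[1,1]}'
python3 - <<'E'
from h import *
np.set_printoptions(precision=4,suppress=True)
o=r.get_obs();im=r.camera("wrist");cv2.imwrite("pics/w9.png",im);c=cal("wrist",o);t=o["tcp_pos"];print(t)
q=o["ee_rot"];M=R.from_quat([q[1],q[2],q[3],q[0]]).as_matrix()
h=cv2.cvtColor(im,cv2.COLOR_BGR2HSV);m=cv2.inRange(h,(0,0,75),(180,45,255))
z=t[2]+.0235 
b=blobs(m,(180,0,460,290))[0];print(cv2.contourArea(b),cv2.boundingRect(b))
p=b[:,0];v0=p[:,1].min()
for v in range(v0,v0+120,20):
    L=p[abs(p[:,1]-v)<=1][:,0]; 
    if len(L): print(v,[np.round(M.T@(plane(c,(u,v),z)-t),4)[:2].tolist() for u in(L.min(),L.max())])
E
```

```text
time: 12.42
tcp_pos: [0.4619, 0.1442, 0.1195]
ee_rot: [0.005, -0.211, 0.977, 0.001]
force: [0.5, -0.4, 1.5]
width: 0.0002
grasp_force: 0.0
time: 12.58
tcp_pos: [0.4577, 0.1445, 0.1128]
ee_rot: [0.0, -0.212, 0.977, 0.0]
force: [0.4, -0.1, -0.1]
width: -0.0002
grasp_force: 0.0
[0.4577 0.1445 0.1128]
10906.5 (297, 150, 84, 140)
150 [[0.0633, -0.0085], [0.0633, 0.021]]
170 [[0.0559, -0.009], [0.0559, 0.0224]]
190 [[0.0483, -0.0091], [0.0483, 0.0223]]
210 [[0.0405, -0.0089], [0.0404, 0.0223]]
230 [[0.0324, -0.009], [0.0324, 0.0222]]
250 [[0.024, -0.0092], [0.024, 0.0222]]
```

The fingers shut on nothing. I'll see where the cover is now.

```bash
python3 -m crank '{"translation":[[0,-0.01,0.04],[0,-0.01,0.02],[0,0,0],[0,0,0]],"spin":[0,0,0,0],"gripper":[-1,-1,-1,-1]}'
python3 - <<'E'
from h import *
np.set_printoptions(precision=4,suppress=True)
o=r.get_obs();im=r.camera("wrist");cv2.imwrite("pics/w10.png",im);c=cal("wrist",o);t=o["tcp_pos"];print(t)
T=r.camera("top");S=r.camera("scene");cv2.imwrite("pics/t10.png",T);cv2.imwrite("pics/s10.png",S)
h=cv2.cvtColor(im,cv2.COLOR_BGR2HSV);m=cv2.inRange(h,(0,0,75),(180,45,255))
for b in blobs(m,(100,0,640,330),3):
    rc=cv2.minAreaRect(b)
    for z in(0.024,.056):
        bx=np.array([plane(c,p,z)[:2] for p in cv2.boxPoints(rc)])
        print(z,cen(b),cv2.contourArea(b),"c",bx.mean(0),[np.linalg.norm(bx[i]-bx[i-1]) for i in(1,2)],[np.degrees(np.arctan2(*(bx[i]-bx[i-1])[::-1])) for i in(1,2)],cv2.approxPolyDP(b,3,True)[:,0].tolist())
f=cv2.resize
cv2.imwrite("pics/m10.png",np.hstack([im[0:480,150:550],f(S[180:300,370:490],(400,480))]))
E
```

```text
time: 12.97
tcp_pos: [0.4579, 0.1243, 0.1725]
ee_rot: [0.0, -0.212, 0.977, 0.0]
force: [-1.0, -0.4, -0.8]
width: 0.048
grasp_force: 0.0
[0.4579 0.1243 0.1725]
0.024 [356.0439 217.1032] 8115.0 c [0.4521 0.1556] [np.float64(0.11121447630970509), np.float64(0.055211496060758904)] [np.float64(-156.04089736100588), np.float64(113.87548373339213)] [[324, 155], [323, 280], [384, 282], [392, 159], [388, 155]]
0.056 [356.0439 217.1032] 8115.0 c [0.446  0.1495] [np.float64(0.10006945280299967), np.float64(0.04967864240847019)] [np.float64(-156.04089736100588), np.float64(113.87548373339212)] [[324, 155], [323, 280], [384, 282], [392, 159], [388, 155]]
0.024 [156.9941 220.1497] 4086.0 c [0.5242 0.0017] [np.float64(0.04232556781969344), np.float64(0.08285487340744492)] [np.float64(120.24933159224089), np.float64(24.38510153178734)] [[178, 175], [128, 177], [141, 267], [182, 267]]
0.056 [156.9941 220.1497] 4086.0 c [0.5108 0.0109] [np.float64(0.03808403862369641), np.float64(0.07455182202050524)] [np.float64(120.2493315922409), np.float64(24.385101531787342)] [[178, 175], [128, 177], [141, 267], [182, 267]]
0.024 [359.2176 313.5874] 1343.5 c [0.5298 0.1956] [np.float64(0.04069499720934438), np.float64(0.031495051710572715)] [np.float64(114.43588694791481), np.float64(26.98795916163103)] [[337, 299], [337, 329], [380, 329], [382, 298]]
0.056 [359.2176 313.5874] 1343.5 c [0.5159 0.1854] [np.float64(0.036616870731992344), np.float64(0.0283388700397464)] [np.float64(114.43588694791484), np.float64(26.987959161631085)] [[337, 299], [337, 329], [380, 329], [382, 298]]
```

The cover has not moved, at (0.4521,0.1556), so the tips slipped over its top. I'll go lower and close step by step.

```bash
python3 -m crank '{"translation":[[-0.003,0.015,-0.03],[-0.003,0.016,-0.03],[0,0,-0.03],[0,0,-0.03],[0,0,-0.03]],"spin":[0,0,0,0,0],"gripper":[-1,-1,-1,-1,-1]}' 25
python3 -m crank '{"translation":[[0,0,-0.015],[0,0,-0.005],[0,0,0],[0,0,0]],"spin":[0,0,0,0],"gripper":[-1,-1,-1,-1]}'
python3 -m crank '{"translation":[[0,0,-0.005],[0,0,0],[0,0,0]],"spin":[0,0,0],"gripper":[-1,-0.6,-0.45]}'
```

```text
time: 13.53
tcp_pos: [0.4505, 0.1556, 0.02]
ee_rot: [-0.001, -0.213, 0.977, -0.0]
force: [-0.3, 0.8, -1.8]
width: 0.0853
grasp_force: 0.0
time: 13.87
tcp_pos: [0.4519, 0.1555, 0.0027]
ee_rot: [-0.0, -0.212, 0.977, -0.0]
force: [0.4, -0.5, 0.9]
width: 0.0855
grasp_force: 0.0
time: 14.12
tcp_pos: [0.4523, 0.1557, -0.0019]
ee_rot: [0.001, -0.212, 0.977, 0.0]
force: [0.5, 0.4, -0.1]
width: 0.0637
grasp_force: 0.0
```

```bash
python3 -m crank '{"translation":[[0,0,-0.004],[0,0,0],[0,0,0]],"spin":[0,0,0],"gripper":[-0.45,-0.45,-0.3]}' 25
python3 -m crank '{"translation":[[0,0,0],[0,0,0]],"spin":[0,0],"gripper":[-0.2,-0.1]}'
```

```text
time: 14.37
tcp_pos: [0.4519, 0.1554, -0.0065]
ee_rot: [-0.0, -0.212, 0.977, -0.0]
force: [0.5, -0.0, -0.1]
width: 0.0556
grasp_force: 0.0
time: 14.53
tcp_pos: [0.4523, 0.1554, -0.006]
ee_rot: [0.0, -0.212, 0.977, -0.0]
force: [-0.8, -1.0, 1.4]
width: 0.047
grasp_force: 0.5
```

```bash
python3 - <<'E'
from h import *
np.set_printoptions(precision=4,suppress=True)
o=r.get_obs();im=r.camera("wrist");cv2.imwrite("pics/w11.png",im);c=cal("wrist",o);t=o["tcp_pos"];print(t,o["width"],o["force"])
h=cv2.cvtColor(im,cv2.COLOR_BGR2HSV);m=cv2.inRange(h,(0,0,75),(180,45,255))
b=blobs(m,(100,0,560,480))[0];print(cv2.approxPolyDP(b,4,True)[:,0].tolist())
p=b[:,0]
for v in range(100,420,30):
    L=p[abs(p[:,1]-v)<=1][:,0]
    if len(L): print(v,L.min(),L.max())
for z in(0.012,.024,.036): print(z,[plane(c,(u,p[:,1].min()+3),z) for u in (0,)][0],proj(c,[t[0]-.9135*.055-.407*.028*-1,t[1]-.407*.055-.9135*.028,z]),proj(c,[t[0]-.9135*.055+.407*.028*-1,t[1]-.407*.055+.9135*.028,z]))
# dark finger columns
g=cv2.cvtColor(im,cv2.COLOR_BGR2GRAY)
for v in(300,320,340,360): 
    d=np.where(g[v]<45)[0]; print(v,np.split(d,np.where(np.diff(d)>3)[0]+1) and [(int(s[0]),int(s[-1])) for s in np.split(d,np.where(np.diff(d)>3)[0]+1) if len(s)>3])
E
```

```text
[ 0.4523  0.1554 -0.006 ] 0.04698889966826007 [-0.7927 -0.9683  1.4053]
[[252, 171], [244, 177], [249, 289], [262, 290], [264, 312], [254, 372], [256, 417], [320, 425], [380, 418], [380, 294], [389, 287], [394, 177], [386, 171]]
190 244 394
220 245 393
250 247 391
280 249 389
310 263 380
340 263 380
370 255 383
400 255 382
0.012 [0.4553 0.0182 0.012 ] [250.5079 170.1499] [393.2079 171.2716]
0.024 [0.4498 0.0266 0.024 ] [244.679  174.1012] [399.0931 175.3112]
0.036 [0.4443 0.0351 0.036 ] [237.8071 178.7596] [406.0303 180.0731]
300 [(0, 77), (252, 262), (381, 391)]
320 [(0, 81), (214, 228), (244, 263), (380, 399), (416, 429)]
340 [(0, 85), (196, 230), (239, 262), (381, 404), (413, 446)]
360 [(0, 89), (112, 257), (387, 531)]
```

From the wrist view, the fingers cover both cover edges. The tips therefore stand about 30 mm behind the reported TCP at this opening. I'll open, go down about 20 mm in small steps while watching the force, and then close.

```bash
python3 -m crank '{"translation":[[0,0,0.004],[0,0,0],[0,0,0],[0,0,0]],"spin":[0,0,0,0],"gripper":[-0.5,-0.8,-0.8,-0.8]}' 25
python3 -m crank '{"translation":[[0,0,-0.008],[0,0,-0.006],[0,0,0]],"spin":[0,0,0],"gripper":[-0.8,-0.8,-0.8]}'
python3 -m crank '{"translation":[[0,0,-0.006],[0,0,0]],"spin":[0,0],"gripper":[-0.7,-0.6]}'
```

```text
time: 14.92
tcp_pos: [0.4519, 0.1555, -0.0024]
ee_rot: [0.0, -0.212, 0.977, 0.0]
force: [-0.1, 0.2, 1.0]
width: 0.0769
grasp_force: 0.0
time: 15.17
tcp_pos: [0.4508, 0.155, -0.0181]
ee_rot: [-0.001, -0.212, 0.977, -0.0]
force: [-1.0, -0.0, 0.4]
width: 0.0769
grasp_force: 0.0
time: 15.33
tcp_pos: [0.4513, 0.1551, -0.0236]
ee_rot: [-0.001, -0.212, 0.977, -0.0]
force: [-0.8, 0.5, 0.0]
width: 0.0685
grasp_force: 0.0
```

Still no table contact at −0.024, which confirms the offset. Closing now.

```bash
python3 -m crank '{"translation":[[0,0,0],[0,0,0],[0,0,0],[0,0,0]],"spin":[0,0,0,0],"gripper":[-0.4,-0.2,1,1]}' 30
```

```text
time: 15.67
tcp_pos: [0.4519, 0.1554, -0.0224]
ee_rot: [0.0, -0.212, 0.977, 0.0]
force: [-0.8, -0.7, -1.3]
width: 0.0549
grasp_force: 32.4
```

```bash
python3 -m crank '{"translation":[[0,0,0.015],[0,0,0.03],[0,0,0.03],[0.004,-0.01,0.02],[0.014,-0.03,0]],"spin":[0,0,0,0,0],"gripper":[1,1,1,1,1]}' 40
python3 -m crank '{"translation":[[0.014,-0.03,0],[0.014,-0.03,0],[0.014,-0.03,0],[0.0093,-0.0225,0],[0,0,0]],"spin":[0,0,0,0,0],"gripper":[1,1,1,1,1]}'
python3 -m crank '{"translation":[[0,0,0],[0,0,0],[0,0,0]],"spin":[0,0,0],"gripper":[1,1,1]}'
python3 - <<'E'
from h import *
np.set_printoptions(precision=4,suppress=True)
o=r.get_obs();im=r.camera("wrist");cv2.imwrite("pics/w12.png",im);c=cal("wrist",o);t=o["tcp_pos"];print(t)
q=o["ee_rot"];M=R.from_quat([q[1],q[2],q[3],q[0]]).as_matrix()
h=cv2.cvtColor(im,cv2.COLOR_BGR2HSV);m=cv2.inRange(h,(0,0,75),(180,45,255))
b=blobs(m,(180,0,460,290))[0];p=b[:,0];z=t[2]+.0464;print(cv2.approxPolyDP(b,4,True)[:,0].tolist())
for v in range(p[:,1].min(),285,20):
    L=p[abs(p[:,1]-v)<=1][:,0]; print(v,[np.round(M.T@(plane(c,(u,v),z)-t),4)[:2].tolist() for u in(L.min(),L.max())])
E
```

```text
time: 16.08
tcp_pos: [0.4713, 0.1202, 0.0768]
ee_rot: [0.003, -0.215, 0.977, 0.002]
force: [1.9, 0.6, -2.0]
width: 0.0549
grasp_force: 43.3
time: 16.5
tcp_pos: [0.5226, -0.0029, 0.0729]
ee_rot: [0.0, -0.209, 0.978, -0.001]
force: [-0.6, -0.2, -1.7]
width: 0.0551
grasp_force: 43.3
time: 16.75
tcp_pos: [0.5208, 0.0043, 0.0724]
ee_rot: [-0.0, -0.213, 0.977, 0.0]
force: [-0.6, -0.1, -1.9]
width: 0.055
grasp_force: 43.3
[0.5208 0.0043 0.0724]
[[238, 185], [243, 289], [401, 289], [407, 189], [396, 178], [249, 177]]
177 [[0.0564, -0.0233], [0.0564, 0.0242]]
197 [[0.0499, -0.0273], [0.0499, 0.0281]]
217 [[0.0432, -0.027], [0.0432, 0.0282]]
237 [[0.0363, -0.0271], [0.0363, 0.028]]
257 [[0.0292, -0.0272], [0.0291, 0.0281]]
277 [[0.0218, -0.0273], [0.0218, 0.0282]]
```

```bash
python3 -m crank '{"translation":[[0.0012,-0.0014,-0.02],[0,0,-0.025],[0,0,-0.01],[0,0,0],[0,0,0]],"spin":[0,0,0,0,0],"gripper":[1,1,1,1,1]}' 40
python3 -m crank '{"translation":[[0,0,-0.008],[0,0,-0.006],[0,0,0]],"spin":[0,0,0],"gripper":[1,1,1]}'
python3 -m crank '{"translation":[[0,0,-0.003],[0,0,-0.003],[0,0,0]],"spin":[0,0,0],"gripper":[1,1,1]}'
```

```text
time: 17.22
tcp_pos: [0.522, 0.0019, 0.0176]
ee_rot: [-0.001, -0.212, 0.977, -0.0]
force: [0.5, -0.6, -1.2]
width: 0.0552
grasp_force: 43.3
time: 17.47
tcp_pos: [0.523, 0.0015, 0.0037]
ee_rot: [0.001, -0.212, 0.977, -0.0]
force: [-1.1, -0.3, 4.5]
width: 0.055
grasp_force: 44.5
time: 17.72
tcp_pos: [0.524, 0.0018, 0.0013]
ee_rot: [0.001, -0.212, 0.977, 0.001]
force: [-15.7, -0.6, 43.0]
width: 0.0551
grasp_force: 51.0
```

Contact came about 6 mm early, with a push towards −x, so one end may be resting on a locator. I'll back off 10 mm and recheck the locator positions using the near picture.

```bash
python3 -m crank '{"translation":[[0,0,0.01],[0,0,0.012],[0,0,0],[0,0,0]],"spin":[0,0,0,0],"gripper":[1,1,1,1]}' 40
python3 - <<'E'
from h import *
np.set_printoptions(precision=4,suppress=True)
# w8 locators
im=cv2.imread("pics/w8.png");K,E=r.calibration("wrist")["mtx"],None
o8=dict(ee_rot=[-.001,-.209,.978,0],tcp_pos=[.5453,.0222,.2381]);c8=cal("wrist",o8)
P=np.array([plane(c8,(u+150,v),.032)[:2] for u,v in((123,101),(203,101),(200,232),(127,230))]);print("loc",P.mean(0),[np.linalg.norm(P[i]-P[i-1]) for i in range(4)])
B=np.array([plane(c8,(u+150,v),.008)[:2] for u,v in((108,88),(218,88),(214,290),(116,290))]);print("base",B.mean(0),[np.linalg.norm(B[i]-B[i-1]) for i in range(4)],"-x end mid",B[:2].mean(0))
o=r.get_obs();im=r.camera("wrist");cv2.imwrite("pics/w13.png",im);c=cal("wrist",o);t=o["tcp_pos"];print(t,o["force"])
q=o["ee_rot"];M=R.from_quat([q[1],q[2],q[3],q[0]]).as_matrix()
h=cv2.cvtColor(im,cv2.COLOR_BGR2HSV);m=cv2.inRange(h,(0,0,75),(180,45,255))
b=blobs(m,(180,0,460,290))[0];p=b[:,0];z=t[2]+.0464;print(cv2.approxPolyDP(b,3,True)[:,0].tolist())
for v in range(p[:,1].min(),285,25):
    L=p[abs(p[:,1]-v)<=1][:,0]; print(v,L.min(),L.max(),[np.round(M.T@(plane(c,(u,v),z)-t),4)[:2].tolist() for u in(L.min(),L.max())])
d=cv2.inRange(h,(0,0,0),(180,255,60));bb=blobs(d,(150,0,500,250),1)[0];print(cv2.boundingRect(bb),cv2.approxPolyDP(bb,4,True)[:,0].tolist(),"pred -x end",proj(c,[*B[0],.008]),proj(c,[*B[1],.008]))
E
```

```text
time: 18.05
tcp_pos: [0.5231, 0.0018, 0.0202]
ee_rot: [0.001, -0.212, 0.977, 0.0]
force: [0.4, -0.1, -2.6]
width: 0.0552
grasp_force: 46.0
loc [0.5208 0.003 ] [np.float64(0.12331676576944936), np.float64(0.07374788044287532), np.float64(0.12543456068745046), np.float64(0.07393231340532574)]
base [0.5492 0.0159] [np.float64(0.21323842853267852), np.float64(0.10690059844799135), np.float64(0.2132933953804912), np.float64(0.11047584365898654)] -x end mid [ 0.4521 -0.0281]
[0.5231 0.0018 0.0202] [ 0.4114 -0.1346 -2.5653]
[[240, 182], [243, 289], [401, 289], [404, 182]]
180 246 398 [[0.0554, -0.024], [0.0554, 0.0249]]
205 239 404 [[0.0472, -0.0267], [0.0472, 0.0273]]
230 240 403 [[0.0387, -0.0269], [0.0387, 0.0275]]
255 241 402 [[0.0299, -0.0271], [0.0299, 0.0277]]
280 242 401 [[0.0207, -0.0273], [0.0207, 0.0279]]
(205, 110, 242, 140) [[206, 111], [216, 249], [240, 249], [238, 185], [248, 179], [404, 181], [403, 249], [434, 249], [445, 112]] pred -x end [207.1945 112.8011] [444.2208 114.3865]
```

The locators are centred at (0.5208,0.0030), and the cover sits about 2 mm too far out, tilted slightly. I'll shift it and lower again with a softer grip.

```bash
python3 -m crank '{"translation":[[-0.0025,0.001,-0.004],[0,0,0],[0,0,0]],"spin":[0,0,0],"gripper":[1,1,1]}' 20
python3 -m crank '{"translation":[[0,0,-0.005],[0,0,-0.004],[0,0,-0.004],[0,0,0]],"spin":[0,0,0,0],"gripper":[1,1,1,1]}'
python3 -m crank '{"translation":[[0,0,-0.003],[0,0,0],[0,0,0]],"spin":[0,0,0],"gripper":[1,1,1]}'
```

```text
time: 18.35
tcp_pos: [0.519, 0.0026, 0.0146]
ee_rot: [-0.001, -0.212, 0.977, -0.0]
force: [-0.5, -0.3, -1.8]
width: 0.055
grasp_force: 45.9
time: 18.68
tcp_pos: [0.5192, 0.0025, 0.0014]
ee_rot: [-0.001, -0.212, 0.977, -0.0]
force: [-0.1, -0.9, -1.2]
width: 0.0551
grasp_force: 45.9
time: 18.93
tcp_pos: [0.5202, 0.0027, -0.0002]
ee_rot: [0.0, -0.212, 0.977, 0.0]
force: [-0.2, 1.3, 2.4]
width: 0.055
grasp_force: 46.5
```

```bash
python3 -m crank '{"translation":[[0,0,-0.002],[0,0,0],[0,0,0]],"spin":[0,0,0],"gripper":[1,1,1]}' 
python3 -m crank '{"translation":[[0,0,-0.002],[0,0,0],[0,0,0]],"spin":[0,0,0],"gripper":[1,1,1]}' 
```

```text
time: 19.18
tcp_pos: [0.521, 0.003, -0.0017]
ee_rot: [0.001, -0.212, 0.977, 0.0]
force: [0.3, 1.1, 6.4]
width: 0.055
grasp_force: 47.0
time: 19.43
tcp_pos: [0.5217, 0.0033, -0.0034]
ee_rot: [0.002, -0.212, 0.977, 0.0]
force: [1.9, 2.6, 6.6]
width: 0.055
grasp_force: 47.3
```

```bash
python3 -m crank '{"translation":[[0,0,-0.002],[0,0,0],[0,0,0]],"spin":[0,0,0],"gripper":[1,1,1]}' 
python3 -m crank '{"translation":[[0,0,0],[0,0,0],[0,0,0],[0,0,0.01],[0,0,0.03]],"spin":[0,0,0,0,0],"gripper":[-0.4,-0.7,-0.9,-0.9,-0.9]}' 
python3 -m crank '{"translation":[[0.003,0.002,0.04],[0.003,0.002,0.04],[0.003,0.002,0.04],[0,0,0],[0,0,0]],"spin":[0,0,0,0,0],"gripper":[-1,-1,-1,-1,-1]}' 
python3 -m crank '{"translation":[[0,0,0],[0,0,0]],"spin":[0,0],"gripper":[-1,-1]}'
python3 - <<'E'
from h import *
np.set_printoptions(precision=4,suppress=True)
o=r.get_obs();im=r.camera("wrist");cv2.imwrite("pics/w14.png",im);c=cal("wrist",o);t=o["tcp_pos"];print(t)
h=cv2.cvtColor(im,cv2.COLOR_BGR2HSV);m=cv2.inRange(h,(0,0,75),(180,45,255))
b=blobs(m,(180,0,460,320))[0];a=cv2.minAreaRect(b)
print(cv2.approxPolyDP(b,3,True)[:,0].tolist())
bx=cv2.boxPoints(a)
for z in(.044,.05):
    P=np.array([plane(c,p,z)[:2] for p in bx]);print(z,P.mean(0),[np.linalg.norm(P[i]-P[i-1]) for i in range(4)],[np.degrees(np.arctan2(*(P[i]-P[i-1])[::-1])) for i in(1,2)])
E
```

```text
time: 19.68
tcp_pos: [0.5221, 0.0035, -0.0044]
ee_rot: [0.002, -0.212, 0.977, 0.0]
force: [-2.3, 3.5, 19.2]
width: 0.0551
grasp_force: 48.8
time: 20.1
tcp_pos: [0.5168, 0.0021, 0.0309]
ee_rot: [-0.004, -0.212, 0.977, -0.0]
force: [1.2, 0.9, 0.5]
width: 0.0809
grasp_force: 0.0
time: 20.52
tcp_pos: [0.5306, 0.0087, 0.1566]
ee_rot: [0.003, -0.212, 0.977, 0.0]
force: [0.3, -0.2, -0.6]
width: 0.085
grasp_force: 0.0
time: 20.68
tcp_pos: [0.5279, 0.0084, 0.1525]
ee_rot: [-0.001, -0.212, 0.977, -0.0]
force: [-0.8, -0.0, -0.5]
width: 0.0855
grasp_force: 0.0
[0.5279 0.0084 0.1525]
[[280, 139], [284, 283], [353, 284], [358, 140]]
0.044 [0.5219 0.004 ] [np.float64(0.11001016205765059), np.float64(0.054717122283087054), np.float64(0.11001491338736254), np.float64(0.06096728639707462)] [np.float64(114.46368158519358), np.float64(25.98757564130826)]
0.05 [0.5206 0.0034] [np.float64(0.10764780207577587), np.float64(0.05354212592286748), np.float64(0.10765245137535753), np.float64(0.05965807391257282)] [np.float64(114.46368158519361), np.float64(25.987575641308265)]
```

```bash
python3 - <<'E'
from h import *
np.set_printoptions(precision=4,suppress=True)
c=cal("wrist",dict(ee_rot=[-.001,-.212,.977,0],tcp_pos=[.5279,.0084,.1525]))
P=np.array([plane(c,p,.044)[:2] for p in((280,139),(284,283),(353,284),(358,140))]);print(P.mean(0),[np.linalg.norm(P[i]-P[i-1]) for i in range(4)])
E
python3 -m crank '{"translation":[[-0.003,-0.025,0.03],[-0.006,-0.036,0.02],[-0.006,-0.037,0],[-0.006,-0.037,0],[-0.006,-0.037,0]],"spin":[-7,-7,-7,-7,-7],"gripper":[-1,-1,-1,-1,-1]}' 
python3 -m crank '{"translation":[[-0.006,-0.037,0],[-0.006,-0.037,0],[-0.006,-0.037,0],[-0.006,-0.037,0],[-0.006,-0.037,0]],"spin":[-7,-7,-3.5,0,0],"gripper":[-1,-1,-1,-1,-1]}' 
python3 -m crank '{"translation":[[-0.004,-0.028,0],[0,0,0],[0,0,0],[0,0,0]],"spin":[0,0,0,0],"gripper":[-1,-1,-1,-1]}' 
python3 - <<'E'
from h import *
np.set_printoptions(precision=4,suppress=True)
o=r.get_obs();im=r.camera("wrist");cv2.imwrite("pics/w15.png",im);c=cal("wrist",o);t=o["tcp_pos"];q=o["ee_rot"]
M=R.from_quat([q[1],q[2],q[3],q[0]]).as_matrix();print(t,"tooly",np.degrees(np.arctan2(M[1,1],M[0,1])),o["joint_positions"])
h=cv2.cvtColor(im,cv2.COLOR_BGR2HSV);m=cv2.inRange(h,(0,0,90),(180,45,255));e=proj(c,[.467,-.377,.022]);print(e)
cs,hi=cv2.findContours(m[:330],cv2.RETR_CCOMP,cv2.CHAIN_APPROX_NONE)
for b,k in zip(cs,hi[0]):
    if cv2.contourArea(b)<150: continue
    a=cv2.minAreaRect(b);P=np.array([plane(c,p,.022)[:2] for p in cv2.boxPoints(a)]);print("hole" if k[3]>=0 else "out",cen(b),plane(c,cen(b),.022)[:2],"rect",P.mean(0),[np.linalg.norm(P[i]-P[i-1]) for i in(1,2)],[np.degrees(np.arctan2(*(P[i]-P[i-1])[::-1])) for i in(1,2)])
E
```

```text
[0.522  0.0039] [np.float64(0.054746657870901085), np.float64(0.10913823864705001), np.float64(0.0539267035855251), np.float64(0.10932036900988878)]
time: 21.15
tcp_pos: [0.5008, -0.165, 0.2029]
ee_rot: [-0.001, 0.095, 0.996, -0.0]
force: [0.7, -0.6, -0.4]
width: 0.0854
grasp_force: 0.0
time: 21.57
tcp_pos: [0.4708, -0.3498, 0.2025]
ee_rot: [-0.001, 0.242, 0.97, 0.0]
force: [0.9, 1.0, -0.8]
width: 0.0855
grasp_force: 0.0
time: 21.9
tcp_pos: [0.4677, -0.3757, 0.2024]
ee_rot: [-0.001, 0.242, 0.97, 0.0]
force: [0.6, 0.9, -0.5]
width: 0.0855
grasp_force: 0.0
[ 0.4677 -0.3757  0.2024] tooly 61.97154016645563 [-0.0467  0.2887  0.7986  1.6243 -0.2116  1.3206  1.866 ]
[320.6451 205.0769]
out [495.1006 320.7218] [ 0.6551 -0.2772] rect [ 0.6559 -0.2767] [np.float64(0.014764735004376804), np.float64(0.03794595765733219)] [np.float64(120.22318510947615), np.float64(23.095200474621592)]
out [318.1444 196.0436] [ 0.4585 -0.3751] rect [ 0.4637 -0.3775] [np.float64(0.15051182212638725), np.float64(0.03909142766331391)] [np.float64(150.89938226842668), np.float64(61.964520592823455)]
hole [317.7593 258.4341] [ 0.5119 -0.4041] rect [ 0.5122 -0.4043] [np.float64(0.023750336294811734), np.float64(0.022982592650227465)] [np.float64(108.18885594926844), np.float64(15.588727371551238)]
out [508.5422 125.4365] [ 0.4817 -0.1988] rect [ 0.4823 -0.1957] [np.float64(0.04846789848691758), np.float64(0.07410129649624271)] [np.float64(63.03348138437555), np.float64(-17.799647609116352)]
```

Cover seated: centre (0.522,0.004), with its size correct at 44 mm height. The bar is at (0.4637,-0.3775) with yaw −28.3°, and its bore is 55 mm off centre as it should be. Now to grasp the bar.

```bash
python3 -m crank '{"translation":[[-0.004,-0.0018,-0.03],[0,0,-0.04],[0,0,-0.04],[0,0,-0.04],[0,0,-0.03]],"spin":[0,0,0,0,0],"gripper":[-1,-1,-1,-1,-0.6]}' 50
python3 -m crank '{"translation":[[0,0,-0.022],[0,0,-0.01],[0,0,-0.004],[0,0,0],[0,0,0]],"spin":[0,0,0,0,0],"gripper":[-0.5,-0.5,-0.5,-0.5,-0.3]}' 
python3 -m crank '{"translation":[[0,0,0],[0,0,0],[0,0,0],[0,0,0]],"spin":[0,0,0,0],"gripper":[-0.1,1,1,1]}' 
```

```text
time: 22.37
tcp_pos: [0.4638, -0.3753, 0.0204]
ee_rot: [-0.001, 0.241, 0.971, 0.001]
force: [0.3, 0.4, 0.3]
width: 0.0753
grasp_force: 0.0
time: 22.78
tcp_pos: [0.465, -0.3785, -0.0111]
ee_rot: [0.001, 0.242, 0.97, -0.0]
force: [0.1, -0.5, 0.5]
width: 0.0557
grasp_force: 0.0
time: 23.12
tcp_pos: [0.465, -0.3787, -0.0105]
ee_rot: [0.001, 0.242, 0.97, 0.0]
force: [-0.9, 2.5, 8.1]
width: 0.038
grasp_force: 49.2
```

```bash
python3 -m crank '{"translation":[[0,0,0.01],[0,0,0.025],[0,0,0.035],[0,0,0.04],[0,0,0.03]],"spin":[0,0,0,0,0],"gripper":[1,1,1,1,1]}' 60
python3 -m crank '{"translation":[[0,0,0],[0,0,0],[0,0,0]],"spin":[0,0,0],"gripper":[1,1,1]}'
python3 - <<'E'
from h import *
np.set_printoptions(precision=4,suppress=True)
o=r.get_obs();im=r.camera("wrist");cv2.imwrite("pics/w16.png",im);c=cal("wrist",o);t=o["tcp_pos"];q=o["ee_rot"]
M=R.from_quat([q[1],q[2],q[3],q[0]]).as_matrix();print(t,"tooly",np.degrees(np.arctan2(M[1,1],M[0,1])),o["width"])
h=cv2.cvtColor(im,cv2.COLOR_BGR2HSV);m=cv2.inRange(h,(0,0,80),(180,45,255));z=t[2]+.0325
b=blobs(m,(200,0,440,300))[0];p=b[:,0];print(cv2.approxPolyDP(b,3,True)[:,0].tolist())
for v in list(range(p[:,1].min()+3,295,30)):
    L=p[abs(p[:,1]-v)<=1][:,0]; print(v,[np.round(M.T@(plane(c,(u,v),z)-t),4)[:2].tolist() for u in(L.min(),L.max())])
cv2.imwrite("pics/x.png",m)
for v in range(280,420,12): print(v,"".join("#" if x else "." for x in m[v,240:400:3]))
E
```

```text
time: 23.53
tcp_pos: [0.4637, -0.3789, 0.131]
ee_rot: [0.001, 0.243, 0.97, -0.0]
force: [1.7, -0.6, -3.7]
width: 0.0372
grasp_force: 61.2
time: 23.78
tcp_pos: [0.4635, -0.3776, 0.127]
ee_rot: [-0.0, 0.242, 0.97, 0.0]
force: [0.1, 0.4, -4.9]
width: 0.0373
grasp_force: 61.2
[ 0.4635 -0.3776  0.127 ] tooly 61.98745887753416 0.03731469735681572
[[265, 112], [274, 299], [369, 299], [374, 274], [382, 113]]
115 [[0.0754, -0.0199], [0.0754, 0.02]]
145 [[0.0654, -0.02], [0.0654, 0.0198]]
175 [[0.055, -0.0201], [0.055, 0.0198]]
205 [[0.0441, -0.0202], [0.0441, 0.0196]]
235 [[0.0328, -0.0202], [0.0327, 0.0197]]
265 [[0.0208, -0.0203], [0.0208, 0.0194]]
280 ...........##################################.........
292 ............################################..........
304 ............###############################...........
316 ............###############################...........
328 ............###############################...........
340 ....#.......###############################.......##..
352 ...........#################################..........
364 ...........#################################..........
376 ............###############################...........
388 ............###############################...........
400 ............###############################...........
412 ............#########.............#########...........
```

```bash
python3 - <<'E'
from h import *
np.set_printoptions(precision=4,suppress=True)
im=cv2.imread("pics/w8.png");c8=cal("wrist",dict(ee_rot=[-.001,-.209,.978,0],tcp_pos=[.5453,.0222,.2381]))
g=cv2.cvtColor(im,cv2.COLOR_BGR2GRAY);sub=g[255:300:3,290:340:2]
for row in sub: print(" ".join(f"{x:3d}" for x in row))
ex=proj(c8,[.6075,.043,.088]);print(ex,proj(c8,[.6155,.047,.088]))
im=cv2.imread("pics/w16.png");o=r.get_obs();c=cal("wrist",o);t=o["tcp_pos"];q=o["ee_rot"];M=R.from_quat([q[1],q[2],q[3],q[0]]).as_matrix()
m=cv2.inRange(cv2.cvtColor(im,cv2.COLOR_BGR2HSV),(0,0,80),(180,45,255))
for v in range(398,440,3): print(v,"".join("#" if x else "." for x in m[v,260:384:2]), M.T@(plane(c,(321,v),t[2]+.0325)-t))
E
```

```text
34  37  42  30  27  51  64  55  61  54  54  59  65  67  66  67  78  83  89 100  43  39  44  42  44
 36  28  33  32  33  48  60  64  60  47  47  58  64  63  68  72  81  79  90 100  42  50  41  44  39
 34  26  23  20  27  22  62  61  55  50  58  58  61  64  69  74  81  94  92  29  40  43  47  48  43
 34  26  32  30  32  24  29  60  58  52  54  62  62  69  68  72  92  97  60  39  46  44  38  44  43
 37  28  33  32  28  26  25  36  51  53  59  60  66  66  69  78  79  40  44  41  39  32  40  37  42
 34  25  45  26  37  43  47  43  57  53  57  58  62  67  71  77  38  39  43  44  45  37  38  41  37
 41  46  48  38  37  37  41  43  54  58  64  60  66  51  70  73  42  45  43  46  40  44  43  46  38
 44  40  40  36  38  43  41  37  51  56  71 131 111  81  70  70  47  42  37  42  45  43  37  43  41
 42  36  37  44  34  38  42  38 112 165 176 177 183 181 179  94  46  47  41  41  45  41  47  40  47
 37  38  49  47  38  47  38  38 164 170 165 173 171 169 179 179  46  37  42  35  37  42  39  45  42
 43  39  47  37  40  44  40  35 166 162 162 165 168 174 166 162  30  31  43  44  42  40  38  37  36
 
[... 1040 characters left out ...]
...############........ [-0.0487 -0.0009 -0.0326]
419 ................###........................####............... [-0.0503 -0.0009 -0.0326]
422 .............................................................. [-0.0518 -0.0009 -0.0326]
425 .............................................................. [-0.0534 -0.0009 -0.0326]
428 .............................................................. [-0.055  -0.0009 -0.0326]
431 .............................................................. [-0.0566 -0.0009 -0.0326]
434 .............................................................. [-0.0582 -0.0009 -0.0326]
437 .............................................................. [-0.0599 -0.0009 -0.0326]
```

The bar is level in the grip. The bore is 53.3 mm ahead of the TCP and the post is at (0.6075,0.0412), so the TCP target is (0.559,0.0196) with spin +52.3.

```bash
python3 -m crank '{"translation":[[0,0.01,0.03],[0.0085,0.036,0],[0.0085,0.036,0],[0.0085,0.036,0],[0.0085,0.036,0]],"spin":[0,7,7,7,7],"gripper":[1,1,1,1,1]}' 60
python3 -m crank '{"translation":[[0.0085,0.036,0],[0.0085,0.036,0],[0.0085,0.036,0],[0.0085,0.036,0],[0.0085,0.036,0]],"spin":[7,7,7,3.3,0],"gripper":[1,1,1,1,1]}'
python3 -m crank '{"translation":[[0.0085,0.036,0],[0.0103,0.0272,0],[0,0,0],[0,0,0],[0,0,0]],"spin":[0,0,0,0,0],"gripper":[1,1,1,1,1]}'
python3 -m crank '{"translation":[[0,0,0],[0,0,0]],"spin":[0,0],"gripper":[1,1]}'
```

```text
time: 24.25
tcp_pos: [0.497, -0.2223, 0.156]
ee_rot: [-0.001, -0.003, 1.0, 0.0]
force: [-0.1, 0.1, -3.7]
width: 0.0373
grasp_force: 62.1
time: 24.67
tcp_pos: [0.5393, -0.0425, 0.1559]
ee_rot: [-0.001, -0.212, 0.977, 0.0]
force: [0.9, -0.8, -3.3]
width: 0.0371
grasp_force: 62.1
time: 25.08
tcp_pos: [0.5582, 0.0181, 0.1561]
ee_rot: [-0.001, -0.21, 0.978, -0.0]
force: [-0.2, 0.3, -3.9]
width: 0.0375
grasp_force: 62.1
time: 25.25
tcp_pos: [0.5587, 0.0174, 0.1572]
ee_rot: [-0.0, -0.209, 0.978, -0.0]
force: [0.3, 0.1, -3.7]
width: 0.0371
grasp_force: 62.1
```

```bash
python3 -m crank '{"translation":[[0.0003,0.002,-0.03],[0,0,-0.025],[0,0,-0.012],[0,0,0],[0,0,0]],"spin":[0.2,0,0,0,0],"gripper":[1,1,1,1,1]}'
python3 -m crank '{"translation":[[0,0,0],[0,0,0]],"spin":[0,0],"gripper":[1,1]}'
python3 - <<'E'
from h import *
np.set_printoptions(precision=4,suppress=True)
o=r.get_obs();t=o["tcp_pos"];print(t);S=r.camera("scene");T=r.camera("top");cv2.imwrite("pics/s17.png",S);cv2.imwrite("pics/t17.png",T)
cs=cal("scene");u=np.array([.9114,.4115,0])
P=np.array([.6075,.0412,.088]);bo=t+u*.0533+[0,0,.0325]
print("post",proj(cs,P),"bore top",proj(cs,bo),"tip of bar",proj(cs,bo+u*.02))
x,y=proj(cs,bo).astype(int)
g=cv2.cvtColor(S,cv2.COLOR_BGR2GRAY)
for v in range(y-8,y+26): print(v," ".join(f"{k:3d}" for k in g[v,x-16:x+17]))
print(x-16)
E
```

```text
time: 25.67
tcp_pos: [0.5593, 0.0202, 0.0907]
ee_rot: [-0.0, -0.211, 0.977, -0.0]
force: [-0.1, 0.4, -4.1]
width: 0.0374
grasp_force: 62.1
time: 25.83
tcp_pos: [0.5606, 0.0208, 0.0922]
ee_rot: [0.001, -0.212, 0.977, -0.0]
force: [-0.4, -0.1, -3.6]
width: 0.0372
grasp_force: 62.1
[0.5606 0.0208 0.0922]
post [389.2119 271.7936] bore top [391.991  262.5835] tip of bar [397.0026 270.2561]
254  53  71  75  77  78  78  77  77  76  78 114 112 145 145 146 146 144 148 150 149 146 145 134 113 103 104 105 105 106 107 108 109 128
255  48  58  76  76  77  79  77  77  77  76 126 147 144 145 146 146 145 145 150 149 147 145 145 136 104 105 105 105 106 106 107 106 125
256  48  48  70  75  75  78  78  77  77  76  78 149 146 144 146 146 146 144 147 149 149 147 144 146 114 105 106 105 106 106 105 105 121
257  48  49  58  71  75  78  78  78  77  77 114 150 149 145 145 146 146 146 145 147 151 149 146 155 147 122 107 107 107 107 106 105 122
258  48  48  48  57  76  76  78  79  77  89 160 160 161 159 155 152 150 148 148 151 161 161 159 170 169 155 107 107 108 108 108 108 123
259  47  48  48  48  76  87  88 
[... 3215 characters left out ...]
  21  22  24  44
283   7   6   7   5   7  21  21  21  23  23  37  43  45  46  49  48  47  40  23  23  22  22  24  21  22  22  21  22  22  21  22  23  22
284   6   6   7   7   7  16  22  21  21  24  38  42  45  46  49  48  47  35  22  23  21  23  22  22  22  22  23  24  22  23  23  23  23
285   8   6   7   7   7   5  18  22  22  29  38  43  45  46  48  48  47  28  22  22  21  23  23  20  23  22  22  23  23  22  22  23  23
286   5   6   7   5   7   9   7  19  25  39  39  42  45  47  48  48  47  27  22  22  23  23  24  23  24  23  24  23  22  23  22  22  24
287   6   8   7   7   6   5  16  23  28  38  40  44  45  48  47  47  49  34  23  21  22  22  26  26  25  26  26  22  22  22  22  23  23
375
```

```bash
python3 - <<'E'
from h import *
np.set_printoptions(precision=2,suppress=True)
cs=cal("scene");ct=cal("top");P=np.array([.6075,.0412,.088])
S0=cv2.cvtColor(cv2.imread("pics/s10.png"),cv2.COLOR_BGR2GRAY);S=cv2.cvtColor(cv2.imread("pics/s17.png"),cv2.COLOR_BGR2GRAY).astype(float)
for v in range(265,282): print(v," ".join(f"{k:3d}" for k in S0[v,380:400]))
print(proj(cs,P),proj(cs,P-[0,0,.03]))
# centroid of dark hole
w=np.clip(170-S[258:270,385:401],0,110);yy,xx=np.mgrid[258:270,385:401]
T=cv2.cvtColor(cv2.imread("pics/t10.png"),cv2.COLOR_BGR2GRAY)
for v in range(203,217): print(v," ".join(f"{k:3d}" for k in T[v,262:282]))
print(proj(ct,P))
E
```

```text
265 101 103  96  75  10   9   8   7   5   5  11   9   9  10   9   9  58  70  70  70
266  96  95  88  81   7  10   9   7   4   4   8  10  10   8  10  10  30  60  71  70
267  89  82  68  52   9   9   9   6   4   2   4   5   8   8   8  11  11  29  70  69
268  69  56  56  45  11   9   9   5   4   5   3   4   9   7   8   9   9  10  59  70
269  56  56  48  34  10  11   6   6   4   5   6   7   9  10  11   7   9   8  30  59
270  49  43  25   9  10   9   9   8  24  36  39  38  18  11   8   9  10   9  11  29
271  26  10  10   9  11  11  12  20  57  66  67  67  55  27   4   6   8   9   8  10
272   9   9   9   9   8   8  11  53  76  76  76  78  79  59   4   7   9  10  10  11
273   9   9   8  10   9   6  13  67  78  77  79  79  81  78  20   8  10   9   8   9
274   8   8   9   7   5   4  16  57  80  79  80  82  82  78  25  10  10   9   9   9
275   7   6   7   5   5   5  22  44  73  81  83  84  79  67  12  11   9   9   9   9
276   6   3   6   3   3   4  27  40  54  68  71  72  64  46   8   9   8   9  10  11
277   7   6   6   8   5   5  31  40  43  44  49  49  47  42   9   9   9  10   8   8
278   7 
[... 851 characters left out ...]
  29  27  25
209  33  34  34  32  36  41  57  71  78  82  79  69  51  37  28  24  28  23  25  26
210  36  34  33  34  34  42  57  73  81  82  79  70  50  39  28  27  27  27  29  27
211  37  36  34  35  34  36  48  65  76  78  75  64  47  40  35  33  28  28  25  24
212  34  32  37  34  35  29  39  53  62  63  61  50  41  39  41  42  36  30  30  25
213  35  35  33  35  34  33  35  41  44  46  42  38  38  38  42  42  40  32  27  25
214  35  34  35  36  34  36  39  41  38  39  36  37  37  37  41  46  41  35  28  26
215  34  37  34  34  37  37  40  37  38  36  37  35  37  37  39  45  43  36  30  27
216  36  34  34  34  34  37  39  38  38  35  36  37  35  35  41  44  46  36  31  26
[271.83 210.45]
```

The scene view puts the bore (393,263.6) over the post (390.4,273.4 at 88 mm) to within about 1 mm. I'll lower gently and watch the force.

```bash
python3 -m crank '{"translation":[[-0.0005,-0.0005,-0.008],[0,0,-0.006],[0,0,0]],"spin":[0,0,0],"gripper":[1,1,1]}'
python3 -m crank '{"translation":[[0,0,-0.004],[0,0,-0.004],[0,0,0]],"spin":[0,0,0],"gripper":[1,1,1]}'
```

```text
time: 26.18
tcp_pos: [0.5579, 0.0204, 0.075]
ee_rot: [-0.001, -0.212, 0.977, 0.0]
force: [-1.1, 0.7, -4.2]
width: 0.0372
grasp_force: 62.1
time: 26.43
tcp_pos: [0.5585, 0.0204, 0.0676]
ee_rot: [-0.001, -0.212, 0.977, -0.0]
force: [0.4, -0.3, -3.6]
width: 0.0376
grasp_force: 62.1
```

```bash
python3 -m crank '{"translation":[[0,0,-0.008],[0,0,-0.008],[0,0,-0.006],[0,0,0]],"spin":[0,0,0,0],"gripper":[1,1,1,1]}'
python3 -m crank '{"translation":[[0,0,-0.004],[0,0,-0.003],[0,0,0]],"spin":[0,0,0],"gripper":[1,1,1]}'
```

```text
time: 26.77
tcp_pos: [0.5578, 0.0203, 0.0447]
ee_rot: [-0.001, -0.212, 0.977, -0.0]
force: [-0.4, 0.0, -4.4]
width: 0.0372
grasp_force: 62.1
time: 27.02
tcp_pos: [0.5587, 0.0204, 0.039]
ee_rot: [-0.0, -0.212, 0.977, -0.0]
force: [-0.3, 0.4, -4.5]
width: 0.0373
grasp_force: 62.1
```

```bash
python3 -m crank '{"translation":[[0,0,-0.002],[0,0,-0.002],[0,0,0]],"spin":[0,0,0],"gripper":[1,1,1]}'
python3 -m crank '{"translation":[[0,0,-0.0015],[0,0,0],[0,0,0]],"spin":[0,0,0],"gripper":[1,1,1]}'
```

```text
time: 27.27
tcp_pos: [0.5589, 0.0204, 0.0353]
ee_rot: [-0.0, -0.212, 0.977, -0.0]
force: [-0.3, 0.5, -4.3]
width: 0.037
grasp_force: 62.1
time: 27.52
tcp_pos: [0.559, 0.0205, 0.0341]
ee_rot: [0.0, -0.212, 0.977, -0.0]
force: [-0.4, -0.9, -3.8]
width: 0.0374
grasp_force: 62.1
```

```bash
python3 -m crank '{"translation":[[0,0,-0.0015],[0,0,0]],"spin":[0,0],"gripper":[1,1]}'
python3 -m crank '{"translation":[[0,0,-0.001],[0,0,0]],"spin":[0,0],"gripper":[1,1]}'
```

```text
time: 27.68
tcp_pos: [0.5593, 0.0204, 0.0335]
ee_rot: [0.0, -0.212, 0.977, 0.0]
force: [-3.8, -0.2, 6.4]
width: 0.0374
grasp_force: 63.5
time: 27.85
tcp_pos: [0.5594, 0.0205, 0.0334]
ee_rot: [0.0, -0.212, 0.977, 0.0]
force: [-7.9, -0.7, 16.0]
width: 0.0371
grasp_force: 64.7
```

Contact came exactly at the expected height (underside 44 mm). I'll release, rise and check.

```bash
python3 -m crank '{"translation":[[0,0,0.002],[0,0,0],[0,0,0],[0,0,0],[0,0,0]],"spin":[0,0,0,0,0],"gripper":[1,0,-0.5,-0.8,-0.8]}'
python3 -m crank '{"translation":[[0,0,0.01],[0,0,0.03],[0,0,0.04],[0,0,0.04],[-0.01,-0.005,0.03]],"spin":[0,0,0,0,0],"gripper":[-0.8,-0.8,-0.8,-0.8,-0.8]}'
python3 -m crank '{"translation":[[0,0,0],[0,0,0],[0,0,0]],"spin":[0,0,0],"gripper":[-0.8,-0.8,-0.8]}'
python3 - <<'E'
from h import *
np.set_printoptions(precision=4,suppress=True)
o=r.get_obs();im=r.camera("wrist");cv2.imwrite("pics/w18.png",im);c=cal("wrist",o);t=o["tcp_pos"];print(t)
h=cv2.cvtColor(im,cv2.COLOR_BGR2HSV);m=cv2.inRange(h,(0,0,95),(180,45,255))
print("exp bar corners z.066",[proj(c,[.5588+a*.9114-b*.4115,.0205+a*.4115+b*.9114,.066]).round().tolist() for a,b in((-.075,-.02),(-.075,.02),(.075,.02),(.075,-.02))])
print("exp cover corners z.044",[proj(c,[.522+a*.9114-b*.4115,.004+a*.4115+b*.9114,.044]).round().tolist() for a,b in((-.055,-.028),(-.055,.028),(.055,.028),(.055,-.028))])
b=blobs(m,(180,0,460,420))[0];print(cv2.approxPolyDP(b,3,True)[:,0].tolist())
for y in range(110,330,12): print(y,"".join("#" if g>150 else "+" if g>95 else "." for g in cv2.cvtColor(im,cv2.COLOR_BGR2GRAY)[y,250:400:3]))
cs=cal("scene");S=r.camera("scene");cv2.imwrite("pics/s18.png",S);hs=cv2.cvtColor(S,cv2.COLOR_BGR2HSV)
bl=blobs(cv2.inRange(hs,(0,0,0),(180,255,45)),(265,195,300,225))[0];print("ball",cen(bl),cv2.contourArea(bl),plane(cs,cen(bl),.092))
E
```

```text
time: 28.27
tcp_pos: [0.5592, 0.0205, 0.0336]
ee_rot: [0.0, -0.212, 0.977, -0.0]
force: [-0.1, -0.5, 0.4]
width: 0.0765
grasp_force: 0.0
time: 28.68
tcp_pos: [0.5506, 0.0162, 0.1875]
ee_rot: [0.002, -0.212, 0.977, -0.0]
force: [1.4, 0.6, 0.5]
width: 0.0771
grasp_force: 0.0
time: 28.93
tcp_pos: [0.5488, 0.0155, 0.1835]
ee_rot: [0.0, -0.212, 0.977, 0.0]
force: [-0.1, -0.4, -0.8]
width: 0.0767
grasp_force: 0.0
[0.5488 0.0155 0.1835]
exp bar corners z.066 [[294.0, 136.0], [350.0, 136.0], [345.0, 322.0], [297.0, 322.0]]
exp cover corners z.044 [[285.0, 107.0], [359.0, 107.0], [355.0, 245.0], [288.0, 245.0]]
[[286, 108], [289, 243], [297, 245], [297, 320], [344, 321], [347, 245], [354, 244], [358, 110]]
110 ++#.........#########################.........++++
122 ++#.........########################..........++++
134 #++.........+####+++++++..........##.........+++++
146 +++..........#######################.........+++++
158 +++..........#######################.........+++++
170 +++#.........#######################.........+++++
182 #+##.........#######################.........+++++
194 #++#.........#++####################........++++++
206 +++#.........+++####################........++++++
218 #+++.........+++####################........++++++
230 +............+++###################.........++++++
242 +...+........++++++++++.#.#########.........++++++
254 ..+.+...........+++++++++.#######..........+++++##
266 +####...........+++++++++.#######..........+++++++
278 ++++#...........++++############+..........+++##++
290 +###+...........#####.......####...........#++++++
302 +++++...........##+.....+....###...........##+++++
314 +#+++#++++++##++#####+##########++++++++++++++++++
326 ####+###++####+###+++++++++++++++++++++++#+#+++#++
ball [280.9045 211.4719] 89.0 [ 0.4499 -0.1834  0.092 ]
```

Both cover and bar corners match the expected seat to within 2 px. Next, the lever: ball at (0.450,-0.183), push direction about −19°.

```bash
python3 -m crank '{"translation":[[-0.024,-0.03,0],[-0.025,-0.03,0],[-0.025,-0.03,0],[-0.025,-0.03,0],[-0.024,-0.03,0]],"spin":[-7,-7,-7,-7,-7],"gripper":[-0.8,0,1,1,1]}' 40
python3 -m crank '{"translation":[[-0.024,-0.032,0],[0,0,-0.01],[0,0,-0.025],[0,0,-0.03],[0,0,-0.03]],"spin":[-7,-1,0,0,0],"gripper":[1,1,1,1,1]}'
python3 -m crank '{"translation":[[0,0,-0.012],[0,0,0],[0,0,0]],"spin":[0,0,0],"gripper":[1,1,1]}'
```

```text
time: 29.45
tcp_pos: [0.424, -0.1355, 0.1823]
ee_rot: [-0.001, 0.094, 0.996, -0.0]
force: [0.4, -0.3, 0.8]
width: 0.0286
grasp_force: 0.0
time: 29.87
tcp_pos: [0.4017, -0.1667, 0.0871]
ee_rot: [0.0, 0.161, 0.987, -0.0]
force: [-0.2, 0.0, -0.4]
width: -0.0001
grasp_force: 0.0
time: 30.12
tcp_pos: [0.4011, -0.1665, 0.0758]
ee_rot: [-0.001, 0.161, 0.987, -0.001]
force: [0.0, 0.3, 0.6]
width: 0.0002
grasp_force: 0.0
```

```bash
python3 -m crank '{"translation":[[0.019,-0.0064,0],[0.019,-0.0064,0],[0.019,-0.0064,0],[0.014,-0.005,0],[0.01,-0.0034,0]],"spin":[0,0,0,0,0],"gripper":[1,1,1,1,1]}'
python3 -m crank '{"translation":[[0.01,-0.0034,0],[0.005,-0.0017,0],[0,0,0]],"spin":[0,0,0],"gripper":[1,1,1]}'
python3 - <<'E'
from h import *
cs,ct=cal("scene"),cal("top");S=r.camera("scene");T=r.camera("top");cv2.imwrite("pics/s19.png",S);cv2.imwrite("pics/t19.png",T)
print(r.get_obs()["tcp_pos"])
bl=blobs(cv2.inRange(cv2.cvtColor(S,cv2.COLOR_BGR2HSV),(0,0,0),(180,255,45)),(240,200,310,260),3)
for b in bl: print(cen(b),cv2.contourArea(b),plane(cs,cen(b),.092))
print("exp end",proj(cs,[.528,-.21,.092]))
E
```

```text
time: 30.53
tcp_pos: [0.4931, -0.1981, 0.0851]
ee_rot: [0.009, 0.161, 0.987, -0.001]
force: [3.6, -4.9, 37.8]
width: -0.0002
grasp_force: 18.9
time: 30.78
tcp_pos: [0.5056, -0.2028, 0.0825]
ee_rot: [0.007, 0.161, 0.987, -0.001]
force: [7.3, -5.5, 25.3]
width: 0.0001
grasp_force: 12.7
[ 0.50524994 -0.20258348  0.0826114 ]
[271.26908797 214.50201776] 1032.5 [ 0.45806474 -0.20423626  0.092     ]
[274.63703704 254.41728395] 67.5 [ 0.56379217 -0.19371469  0.092     ]
[297.55555556 202.64814815] 9.0 [ 0.42534786 -0.14704214  0.092     ]
exp end [267.42900118 240.51629135]
```

There is upward force, so the tips are riding on the ball. I'll lift off and see where the lever stands.

```bash
python3 -m crank '{"translation":[[-0.008,0.003,0.01],[-0.01,0.003,0.03],[-0.02,0.0066,0.04],[-0.03,0.01,0.03],[-0.03,0.01,0]],"spin":[0,0,0,0,0],"gripper":[1,1,1,1,1]}'
python3 -m crank '{"translation":[[-0.012,0.004,0],[0,0,0],[0,0,0]],"spin":[0,0,0],"gripper":[1,1,1]}'
python3 - <<'E'
from h import *
np.set_printoptions(precision=4,suppress=True)
cs,ct=cal("scene"),cal("top");S=r.camera("scene");T=r.camera("top");o=r.get_obs();W=r.camera("wrist");cv2.imwrite("pics/w20.png",W);cv2.imwrite("pics/s20.png",S);cv2.imwrite("pics/t20.png",T)
print(o["tcp_pos"]);c=cal("wrist",o)
f=lambda I:cv2.inRange(cv2.cvtColor(I,cv2.COLOR_BGR2HSV),(0,0,0),(180,255,45))
B=np.array([.4917,-.1969,0]);d=np.array([.945,-.33,0])
for n,cc,I,mx in(("scene",cs,S,(235,185,320,275)),("top",ct,T,(335,230,390,290)),("wrist",c,W,(200,0,440,300))):
    for b in blobs(f(I),mx,4):
        if cv2.contourArea(b)>20: print(n,cen(b).round(1),cv2.contourArea(b),cv2.boundingRect(b))
    print(" expected at a=0,.3,.5,.7,1:",[proj(cc,B+d*.08*np.sin(a-.5)+[0,0,.022+.08*np.cos(a-.5)]).round().tolist() for a in(0,.3,.5,.7,1)])
E
```

```text
time: 31.3
tcp_pos: [0.4055, -0.1692, 0.1884]
ee_rot: [0.005, 0.162, 0.987, -0.0]
force: [-0.1, 0.4, -0.7]
width: 0.0001
grasp_force: 0.0
time: 31.55
tcp_pos: [0.3916, -0.1635, 0.1835]
ee_rot: [0.002, 0.161, 0.987, 0.001]
force: [0.4, 0.2, -0.1]
width: -0.0002
grasp_force: 0.0
[ 0.3919 -0.1639  0.1827]
scene [273.7 236.9] 206.0 (265, 225, 20, 23)
scene [276.3 254.9] 86.5 (262, 238, 31, 25)
 expected at a=0,.3,.5,.7,1: [[280.0, 213.0], [277.0, 219.0], [274.0, 224.0], [271.0, 230.0], [268.0, 240.0]]
 expected at a=0,.3,.5,.7,1: [[360.0, 272.0], [364.0, 264.0], [366.0, 258.0], [368.0, 252.0], [371.0, 244.0]]
wrist [321.5 293. ] 84.0 (318, 287, 8, 13)
wrist [437. 256.] 23.5 (434, 251, 6, 12)
 expected at a=0,.3,.5,.7,1: [[323.0, 316.0], [323.0, 349.0], [323.0, 368.0], [323.0, 385.0], [322.0, 402.0]]
```

```bash
python3 - <<'E'
from h import *
for f,(v0,v1,u0,u1) in(("s20",(216,258,256,292)),("t20",(236,276,352,384))):
    g=cv2.cvtColor(cv2.imread(f"pics/{f}.png"),cv2.COLOR_BGR2GRAY)
    print(f)
    for v in range(v0,v1,1): print(v,"".join(" .:-=+*#%@"[min(9,int(x)//14)] for x in g[v,u0:u1]))
E
```

```text
s20
216 =====+++%%%%%%%%%%%%%%%%%%%%########
217 ====++++%%%%%%%%%%%%%%%%%%%%########
218 =+++++++%%%%%%%%%%%%%%%@@@%#########
219 ++++++++%%%%%%%%%%%%%%%@@@%#########
220 ++++++++%%%%%%%%%%%%%%%%%%%#########
221 +++++++*%%%%%%%%%%%%%%%%%%%#########
222 +++++++%%%%%%%%%%%%%%%%%%%%#########
223 +++++++%%%%%%%%%%%%%%%%%%%%#########
224 ++++=++%%%%%%#**##%%%%%%%%##########
225 +++++=+%%%%#*-..-=#%%%%%%%##########
226 +++++++%%%#-   ...-#%%%%%%#########%
227 ====++*%%#-   .... -#%%%%%%%%%%%%#%%
228 +++=++%%%+   ..:..  -%%%%%%%%%%%%%%%
229 +++++*%%%.   .::..   #%%%%%%%%%%%%%%
230 +++++%%%%    ....    =*##%%%%%%%%%%%
231 =====%%%%     ..     -===**%%%@%%%%%
232 ====*%%%%:           ======*##%%%%%%
233 ====%%%%%*          :=======*#######
234 ====%%%%%#.        .-========*######
235 ====#%###+-:       :==========**####
236 ===++#+++++=-:.  .::============*##*
237 =+++++++++++=--..:::----=========**=
238 +++++++++++===-:::::::::---=======+:
239 +++++++++=====-::::::-:::::--=====-:
240 ++++++++++====:::::::-:-::::.-===-::
241 ===+++++++===-::::::::-=--::.====-::
242 ======++=====-::::::::====
[... 1409 characters left out ...]
7 ::-------------------------:::--
258 ::-------------------------:--:-
259 :-------------------------------
260 :-------------------------------
261 --------------------------------
262 --------------------------------
263 --------------------------------
264 --------------------------------
265 --------------------------------
266 -====---------------------------
267 -=======------------------------
268 ===========---=-----------------
269 ==================-----=--------
270 ====================-==--=------
271 ============================----
272 ================================
273 ================================
274 ================================
275 ================================
```

The ball is at (270.5,230.7) in the scene view, so the lever stands at about 0.7 rad: past upright, but not at the stop. I'll push again with the fingers lower.

```bash
python3 -m crank '{"translation":[[0.026,-0.008,0],[0.0265,-0.0085,-0.02],[0,0,-0.035],[0,0,-0.035],[0,0,-0.03]],"spin":[0,0,0,0,0],"gripper":[1,1,1,1,1]}'
python3 -m crank '{"translation":[[0,0,-0.008],[0,0,0],[0.014,-0.005,0],[0.014,-0.005,0]],"spin":[0,0,0,0],"gripper":[1,1,1,1]}'
python3 -m crank '{"translation":[[0.01,-0.0035,0],[0.006,-0.002,0],[0,0,0]],"spin":[0,0,0],"gripper":[1,1,1]}'
```

```text
time: 32.12
tcp_pos: [0.4436, -0.1809, 0.0597]
ee_rot: [-0.001, 0.161, 0.987, -0.001]
force: [0.6, 1.2, -0.4]
width: -0.0
grasp_force: 0.0
time: 32.45
tcp_pos: [0.4729, -0.1905, 0.0558]
ee_rot: [0.001, 0.161, 0.987, 0.0]
force: [0.2, 0.0, 0.3]
width: 0.0002
grasp_force: 0.0
time: 32.7
tcp_pos: [0.4894, -0.1963, 0.0556]
ee_rot: [0.001, 0.161, 0.987, -0.0]
force: [-0.3, 0.0, -0.6]
width: 0.0
grasp_force: 0.0
```

```bash
python3 -m crank '{"translation":[[0.006,-0.002,0],[0.005,-0.0017,0],[0,0,0]],"spin":[0,0,0],"gripper":[1,1,1]}'
python3 -m crank '{"translation":[[0.004,-0.0014,0],[0,0,0]],"spin":[0,0],"gripper":[1,1]}'
python3 -m crank '{"translation":[[0.004,-0.0014,0],[0,0,0]],"spin":[0,0],"gripper":[1,1]}'
```

```text
time: 32.95
tcp_pos: [0.4977, -0.1991, 0.0541]
ee_rot: [-0.001, 0.161, 0.987, 0.0]
force: [-2.9, 1.8, 1.9]
width: -0.0
grasp_force: 1.5
time: 33.12
tcp_pos: [0.4979, -0.1996, 0.0531]
ee_rot: [-0.005, 0.161, 0.987, 0.001]
force: [-15.6, 5.0, 6.1]
width: 0.0
grasp_force: 8.4
time: 33.28
tcp_pos: [0.4982, -0.1998, 0.0526]
ee_rot: [-0.009, 0.162, 0.987, 0.002]
force: [-33.5, 12.1, 24.6]
width: -0.0001
grasp_force: 18.4
```

The stop is reached: the force rises with no further travel. I'll back off, rise and verify everything.

```bash
python3 -m crank '{"translation":[[-0.012,0.004,0],[-0.02,0.007,0],[-0.02,0.007,0.02],[-0.02,0.007,0.04],[-0.02,0.007,0.04]],"spin":[0,0,0,0,0],"gripper":[1,1,1,1,1]}'
python3 -m crank '{"translation":[[0,0,0.03],[0,0,0],[0,0,0],[0,0,0]],"spin":[0,0,0,0],"gripper":[1,1,1,1]}'
python3 - <<'E'
from h import *
S=r.camera("scene");cv2.imwrite("pics/s21.png",S);g=cv2.cvtColor(S,cv2.COLOR_BGR2GRAY);cs=cal("scene")
for v in range(222,252): print(v,"".join(" .:-=+*#%@"[min(9,int(x)//14)] for x in g[v,254:292]))
B=np.array([.4917,-.1969,0]);d=np.array([.945,-.33,0])
print([(a,proj(cs,B+d*.08*np.sin(a-.5)+[0,0,.022+.08*np.cos(a-.5)]).round(1).tolist()) for a in(.7,.8,.9,1)])
# bar / bystanders unchanged
a=cv2.imread("pics/s18.png");D=cv2.absdiff(cv2.GaussianBlur(a,(3,3),0),cv2.GaussianBlur(S,(3,3),0)).max(2)
for n,(x0,y0,x1,y1) in dict(nest=(330,225,420,318),carton=(188,295,266,360),cell=(348,335,402,392),tape=(436,322,492,380)).items(): print(n,D[y0:y1,x0:x1].mean().round(1),(D[y0:y1,x0:x1]>60).sum())
a=cv2.imread("pics/scene0.png");D=cv2.absdiff(cv2.GaussianBlur(a,(3,3),0),cv2.GaussianBlur(S,(3,3),0)).max(2)
for n,(x0,y0,x1,y1) in dict(carton=(188,295,266,360),cell=(348,335,402,392),tape=(436,322,492,380)).items(): print(n,(D[y0:y1,x0:x1]>60).sum())
print(r.get_obs()["tcp_pos"],r.get_obs()["joint_vel"].round(3))
E
```

```text
time: 33.7
tcp_pos: [0.4157, -0.1714, 0.1481]
ee_rot: [-0.001, 0.161, 0.987, -0.001]
force: [2.0, 0.7, 0.5]
width: -0.0001
grasp_force: 0.0
time: 34.03
tcp_pos: [0.4177, -0.1711, 0.1777]
ee_rot: [0.0, 0.161, 0.987, 0.0]
force: [-0.5, -0.0, 0.3]
width: 0.0001
grasp_force: 0.0
222 ++++++++++%%%%%%%#####################
223 ++++++++++%%%%%%%%%%%#################
224 ++++++++++%%%%%%%%%%%%%%%#############
225 +++++++++*%%%%%%%%%%%%%%%#############
226 +++++++++%%%%%%%%%%%%%%%%#############
227 =++++++++%%%%%%%%%%%%%%%%#############
228 +++++++++%%%%%%%%%#%%%%%##############
229 +++++++++%%%%%%%%%*###%###############
230 ++++++++*%%%%%%%%#*###################
231 ========%%%%##########################
232 ========%%%#=---++############*#######
233 =======+%%*-     .=*##################
234 =======*%*         :#################*
235 ====+++%#.    .  .  **################
236 ====+++%*    .....  :=###############*
237 +=+++++%+    ....   .-+***###########=
238 +++++++%=     ...    :::-=+**#######*:
239 ++++++*%+           .::::::--+*#####=:
240 ++++++%%#:          :::::::::-:*###*::
241 +===++%%%*         .:::::::::::####+::
242 ======%%%#:       .::::::::::.=###*-:-
243 +====*%%#+=::..  .::::::::::::*###+::=
244 +++==###=====--..:::::::::::.-*##*-:-*
245 +++++==========---::....::::.==**+::=#
246 +++++=============--:::.:::::===+::-*%
247 ==+++===============--::::::====-::=#%
248 ====+==============-----=---====:::*%%
249 ===+=+=============----========-::-#%%
250 ===================----========:::+%%%
251 =================------=======-::-*%%%
[(0.7, [271.2, 230.0]), (0.8, [270.0, 233.4]), (0.9, [268.8, 236.8]), (1, [267.6, 240.4])]
nest 11.8 114
carton 7.9 173
cell 6.4 0
tape 5.2 0
carton 0
cell 0
tape 0
[ 0.41726064 -0.17114702  0.17710426] [ 0.002  0.018 -0.     0.009  0.001  0.001 -0.002]
```

The ball is at (268.3,238.3), or about 0.95–1.0 rad by projection. To be sure it is at the stop, I'll nudge it once more at ball height.

```bash
python3 -m crank '{"translation":[[0,0,-0.03],[0,0,-0.035],[0,0,-0.035],[0.02,-0.007,-0.01],[0.025,-0.009,0]],"spin":[0,0,0,0,0],"gripper":[1,1,1,1,1]}'
python3 -m crank '{"translation":[[0.02,-0.007,0],[0.011,-0.004,0],[0.004,-0.0014,0],[0,0,0]],"spin":[0,0,0,0],"gripper":[1,1,1,1]}'
python3 -m crank '{"translation":[[0.004,-0.0014,0],[0.003,-0.001,0],[0,0,0]],"spin":[0,0,0],"gripper":[1,1,1]}'
```

```text
time: 34.5
tcp_pos: [0.4585, -0.1865, 0.0631]
ee_rot: [-0.004, 0.161, 0.987, 0.0]
force: [-0.4, 0.3, 0.5]
width: 0.0003
grasp_force: 0.0
time: 34.83
tcp_pos: [0.497, -0.2001, 0.0664]
ee_rot: [-0.001, 0.161, 0.987, -0.001]
force: [0.3, 0.6, 0.3]
width: -0.0002
grasp_force: 0.0
time: 35.08
tcp_pos: [0.4994, -0.2008, 0.0663]
ee_rot: [-0.005, 0.161, 0.987, 0.001]
force: [-16.7, 5.0, 9.1]
width: 0.0
grasp_force: 9.5
```

```bash
python3 -m crank '{"translation":[[-0.015,0.005,0],[-0.025,0.008,0],[-0.025,0.008,0.02],[-0.015,0.005,0.04],[0,0,0.04]],"spin":[0,0,0,0,0],"gripper":[1,1,1,1,1]}'
python3 -m crank '{"translation":[[0,0,0.03],[0,0,0],[0,0,0],[0,0,0],[0,0,0]],"spin":[0,0,0,0,0],"gripper":[1,1,1,1,1]}'
python3 - <<'E'
from h import *
S=r.camera("scene");a=cv2.imread("pics/s21.png");g=cv2.cvtColor(S,cv2.COLOR_BGR2GRAY);g0=cv2.cvtColor(a,cv2.COLOR_BGR2GRAY)
for G in(g0,g):
    b=blobs(cv2.inRange(G,0,26),(258,228,276,246))[0];print(cen(b),cv2.contourArea(b))
print(r.get_obs()["tcp_pos"],r.get_obs()["time"]);r.hand_in()
E
```

```text
time: 35.5
tcp_pos: [0.42, -0.1756, 0.1657]
ee_rot: [-0.003, 0.162, 0.987, 0.001]
force: [1.8, -0.2, -0.1]
width: 0.0
grasp_force: 0.0
time: 35.92
tcp_pos: [0.424, -0.1759, 0.1953]
ee_rot: [-0.001, 0.161, 0.987, 0.0]
force: [0.3, 0.0, -0.2]
width: -0.0002
grasp_force: 0.0
[268.4106814  237.93370166] 90.5
[268.36095764 238.00552486] 90.5
[ 0.42407188 -0.17599618  0.1952235 ] 35.9667
the job is handed in; nothing more can be done
```

I handed the job in at 36.0 s: the cover is seated in the nest, the bar lies flat over the post at the 44 mm height, and the lever is hard against its far stop; the tape roll, carton and loose cell have not moved.

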